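# Zero the bench gauge: seat the round master, hold the recessed button with the stylus

### The job

Set the zero of the bench gauge: lay the round brass master fully home and flat in the gauge's round nest and let go of it. Then take the thin-pinned stylus from the rack, reach its pin down through the small hole in the gauge's tower and hold the recessed button fully down, finishing while you still grip the stylus and keep the button pressed. Leave the square master, the thick-pinned punch, the flux jar and the glass dish where they are.

Things in the scene. Friction and masses are not known exactly. Their poses are not given: they have to be found in the camera images.
- disc: Round brass master: plain solid disc, 40 mm in diameter, 14 mm thick, about 0.14 kg, lying flat on the bench. Origin: centre of its underside, z up.
- gauge: Fixed bench gauge, 90 (x) by 180 mm (y), origin at the centre of its underside, z up, turned up to 20 degrees. Aluminium plate (y -35 to +90 mm), top 30 mm above the bench, with a round nest (diameter 44, at x 0, y 56.5 mm) and a 37 mm square cavity (x 0, y -1 mm), both 6 mm deep. Grey tower at y -90 to -35 mm, top 50 mm above the bench, with a display and a 14 mm hole (x 12, y -62.5 mm).
- nest (a point): Centre of the floor of the gauge's round nest (6 mm below the plate's top, 24 mm above the bench); axes as the gauge's. Where the disc's origin is when it is home; 2 mm of play all round.
- aperture (a point): Centre of the mouth of the 14 mm hole in the top face of the gauge's tower, 50 mm above the bench; the tower's cover is 5 mm thick. The button's flat top, 19 mm in diameter, lies on the same vertical axis 25 mm below this point.
- zero_button (a joint): Travel of the recessed spring button in m: 0 up, 0.006 fully down (its stop, top then 31 mm below the hole's mouth). It is pressed straight down, springs back when let go, and takes about 1.5 N to start and 4.5 N at the stop.
- tool_rack: Fixed wooden tool rack, 125 mm (its x) by 46 mm (its y), origin at the centre of its underside, z up. Its 6 mm thick top board has its upper face 56 mm above the bench, with two 23 mm holes at x -35 and x +35 mm in which the stylus and the punch hang by their collars, in either order.
- stylus: Loose stylus, upright in the tool rack, about 0.07 kg. From below: pin 7 mm in diameter, 45 mm long; guard collar 30 mm in diameter, 4 mm thick; round grip 16 mm in diameter, 55 mm long. Origin: centre of the collar's underside (56 mm above the bench at the start); z up along the grip, which spans z +4 to +59 mm; pin tip at z -45 mm.
- stylus_tip (a point): Lower end of the stylus pin, on its axis, 45 mm below the stylus's origin.
- punch: Loose punch in the other hole of the rack, like the stylus but stouter: grip 24 mm in diameter and 40 mm long, collar the same, pin 20 mm in diameter, which does not fit the hole in the tower. Not needed. Origin: centre of the collar's underside.
- square: Square brass master, 34 by 34 by 14 mm, lying flat on the bench. Not needed. Origin: centre of its underside.
- flux: Small flux jar with a green lid, 50 mm in diameter, 57 mm tall, standing beside the work. Not needed. Origin: centre of its underside.
- dish: Shallow glass dish, 72 mm in diameter, 14 mm tall. Not needed. Origin: centre of its underside.
Mind the look-alikes: they are no part of the job. Leave any turquoise look-alike of the stylus alone. What is shaped like the disc but green is not meant.

How it is judged (in metres and radians):
On the way, in this order (a step that is already met when the one before it is completed fails the run):
1. the round master lies home in the round nest, let go (horizontal distance between disc and nest below 0.004 m and z of disc in the frame of nest below 0.002 m and angle between disc's own z axis and vertical below 0.06 rad and contact force between the fingers and disc below 0.05 N and linear speed of disc below 0.02 m/s), for 0.2 s.
2. the button is held down by the stylus through the hole (value of joint zero_button above 0.0045 m and contact force between stylus and gauge above 1 N), for 0.5 s.
At the end, for the whole second after the job is handed in: Disc home in the round nest (within 4 mm of centre, 2 mm of the floor, 0.06 rad of level), off the fingers; stylus tip in the hole (within 8 mm of its axis, over 27 mm deep), gripped, pushing with over 1 N; button over 4.5 mm down (all of step 2 and horizontal distance between disc and nest below 0.004 m and z of disc in the frame of nest below 0.002 m and angle between disc's own z axis and vertical below 0.06 rad and contact force between the fingers and disc below 0.05 N and contact force between the fingers and stylus above 1 N and horizontal distance between stylus_tip and aperture below 0.008 m and z of stylus_tip in the frame of aperture below -0.027 m); the arm keeps its last pose, push and grip.
It fails at once if the square master is moved more than 30 mm (distance of square from where it was at the start of the episode above 0.03 m).
It fails at once if the punch is moved more than 30 mm (distance of punch from where it was at the start of the episode above 0.03 m).
It fails at once if the flux jar is moved more than 30 mm (distance of flux from where it was at the start of the episode above 0.03 m).
It fails at once if the glass dish is moved more than 30 mm (distance of dish from where it was at the start of the episode above 0.03 m).
It also fails if it takes over 62 s, if anything falls off the work surface, if the arm or the gripper's body presses on something with over 40 N, if the wrist force passes 120 N, or if a joint passes its speed limit or range.

### The arm

A 6-joint arm with a two-finger parallel gripper is mounted at the origin on a cart in front of the work surface, level with it; the furniture and walls round the work are solid. World frame = base frame: x ahead of the robot, y to its left, z up, the work surface at z = 0. Lengths are in mm, angles in degrees, forces in N, time in s.
With the tool pointing down it reaches from about 300 to 1000 mm from the base axis. Payload 5.1 kg.
Tool frame: the origin (TCP) lies midway between the tips of the shut fingers; the grasp point (between the pads) lies env.grasp_offset behind it (env.grasp_offset is the distance from the TCP to the grasp point, in mm); z points along the fingers, x is the direction in which the jaws open and shut, and the axes are right-handed (so a half turn about z gives the same grasp; the last joint's range is limited). The gripper opens to 95 mm and grips with 3 to 60 N. Pads are 20 mm wide; open, the fingers measure 119 mm over their backs; the gripper's body (75 mm by 180 mm) begins 59 mm behind the grasp point.
Start: joints at [72.101, 7.093, 94.555, -0, 78.352, -4.733], TCP at [148.081, 632.895, 214.656] pointing down, gripper open.
Joint ranges: [-149.61, 149.61], [-58.7, 133.49], [1.44, 155.28], [-77.14, 257.14], [18.33, 153.61], [-166.67, 166.67]. Speed limits (degrees/s): [147.25, 147.25, 180, 180, 180, 180].

### API

Orientations are given as [roll, pitch, yaw] about the fixed x, y, z axes, in that order (R = Rz(yaw) Ry(pitch) Rx(roll)).
In Python, from plant import status, viewer, job, env gives the robot as it stands.
- The arm moves only by the tool play_rows, never from a script. Its argument "rows" is one flat list of numbers, 5 for each row, row after row: the shift along the world's x, y, z in m, then the turn about the world's z in rad, then the opening in per cent of the stroke, from 0 (shut) to 100 (fully open). In form: [dx, dy, dz, spin, jaw, dx, dy, dz, spin, jaw, ...]. A call has 1 to 8 rows; each row shifts and turns the pose as measured when the row begins; what a row does not reach is not made up. A row lasts 1/8 s, in which the tool goes at most 62.5 mm and 10.7 degrees, less where a joint would pass 70% of its speed; a pose out of reach is approached as far as the arm can. A call with a gripper value outside its range is refused whole. The fingers move at their own pace and stop on an object; "grip_force" is the grip in N (left out, the last holds). Time passes only in rows, so rows that do not move let the fingers close. It gives the time, the measured TCP pose, the force and the opening at its end, in the units of the state.
- status.observe(): the state, without advancing time (a new reading comes with each control period).
- viewer.read_camera(name): name is "scene" or "side" or "wrist"; returns a dict with "img" (420x560x3 uint8, red, green, blue), "z_map" (420x560 float32, mm along the optical axis (not along the pixel's ray), 0 where there is no reading), "K" (3x3 intrinsics, pixels), "k1" (the pictures are not rectified: a ray, as slopes to the right and down, at radius r is drawn at 1 + k1 r^2 times it, then the intrinsics apply), "cam_to_world" (4x4, takes a point from camera to world coordinates). Camera axes: x right, y down, z forward; pixel columns grow to the right and rows downward; lengths in mm; the calibration is good to about 2 mm. A picture is of the moment at which its call begins.
- job.hand_in(): hands the job in, once; it reports no verdict.
The state is a dict: "t": time; "q": joint angles; "dq": joint speeds; "joint_torque": joint torques, N m; "eef_pos": TCP position; "ee_rot": TCP orientation; "contact_force": force on the tool from outside, world axes, zero at the start; "wrist_torque": the same for the moment, N m; "width": finger opening in mm.
Only numpy, scipy, OpenCV 4.12 (cv2) and the standard library are available. Lean on these libraries where they do the work, as an engineer would, in place of code of your own. Each camera call takes 0.05 s, during which the arm holds its last target.

## Working session

There is one attempt and no reset: what is moved stays moved. The work goes in short steps, Python scripts to look and compute and a tool call to move; the robot and the scene stay as the last step left them, time stands still between calls to the robot, and variables do not carry over. Pictures are saved under pics/ and viewed, and the job is handed in when it is done.

Besides the shell and the picture viewer there is one more tool, called in YAML: its name, and indented under it one key for each argument. play_rows: Moves the arm, as the interface text tells. Its arguments: {"type":"object","properties":{"rows":{"type":"array"},"grip_force":{"type":"number"}},"required":["rows"]}

```bash
ls; mkdir -p pics; python3 - <<'E'
from plant import status, viewer, job, env
import cv2
print(status.observe()); print(env.grasp_offset)
for n in ["scene","side","wrist"]:
    c=viewer.read_camera(n); cv2.imwrite(f"pics/{n}0.png",cv2.cvtColor(c["img"],cv2.COLOR_RGB2BGR))
    print(n,c["K"],c["k1"],c["cam_to_world"])
E
```

```text
pics
{'t': 0.0, 'q': array([ 7.21004398e+01,  7.13561905e+00,  9.46332966e+01, -1.13515424e-03,
        7.83495589e+01, -4.73079999e+00]), 'dq': array([ 0.03426309, -0.0680118 ,  0.02343964, -0.0881888 ,  0.0410531 ,
       -0.01374614]), 'joint_torque': array([-1.49986561e-03, -4.17574739e+01, -3.59935391e+01,  7.74096628e-02,
        4.88919450e-02, -1.65657020e-04]), 'eef_pos': array([147.90265769, 632.30341738, 213.37115128]), 'ee_rot': array([-1.79991336e+02,  1.18162549e-01,  7.68314791e+01]), 'contact_force': array([ 0.00204358, -0.54043224,  0.1021322 ]), 'wrist_torque': array([ 0.01040326, -0.05006993,  0.00727993]), 'width': 95.28899825910173}
18.8
scene [[496.51480578   0.         274.86905807]
 [  0.         496.51480578 200.77589639]
 [  0.           0.           1.        ]] -0.08219914140840573 [[ 7.63528678e-01 -3.45544142e-01  5.45548535e-01  8.17612980e+01]
 [-6.45606143e-01 -3.89190712e-01  6.57056541e-01 -3.91542518e+02]
 [-1.47196158e-02 -8.53890997e-01 -5.20243691e-01  5.47604121e+02]
 [ 0.00000000e+00  0.00000000e+00  0.00000000e+00  1.00000000e+00]]
side [[527.36295173   0.         276.44948665]
 [  0.         527.36295173 211.35182149]
 [  0.           0.           1.        ]] 0.02369395871513814 [[ 9.86153513e-01 -9.49850713e-02  1.35937800e-01  4.25861762e+02]
 [-1.65775619e-01 -5.86570822e-01  7.92750348e-01 -6.80092350e+02]
 [ 4.43769855e-03 -8.04308714e-01 -5.94195086e-01  7.68457857e+02]
 [ 0.00000000e+00  0.00000000e+00  0.00000000e+00  1.00000000e+00]]
wrist [[361.1160171    0.         276.81835477]
 [  0.         361.1160171  210.2467957 ]
 [  0.           0.           1.        ]] -0.01036427987193102 [[ 2.28107151e-01  9.46300739e-01  2.29089586e-01  8.42847046e+01]
 [ 9.73632212e-01 -2.21042777e-01 -5.63950849e-02  6.49469162e+02]
 [-2.72811217e-03  2.35913122e-01 -9.71770321e-01  3.83995755e+02]
 [ 0.00000000e+00  0.00000000e+00  0.00000000e+00  1.00000000e+00]]
```

View pics/scene0.png

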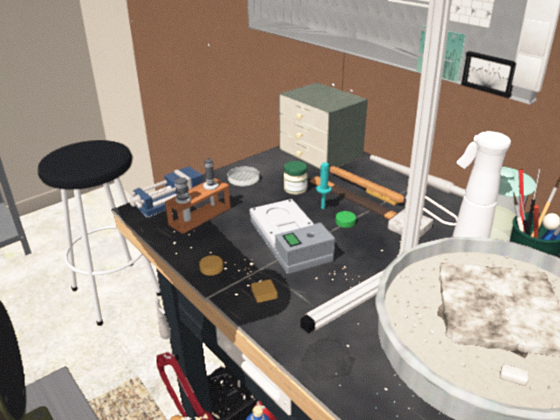

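View pics/side0.png

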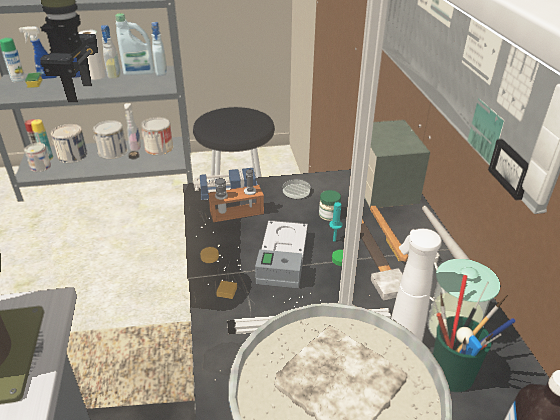

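View pics/wrist0.png

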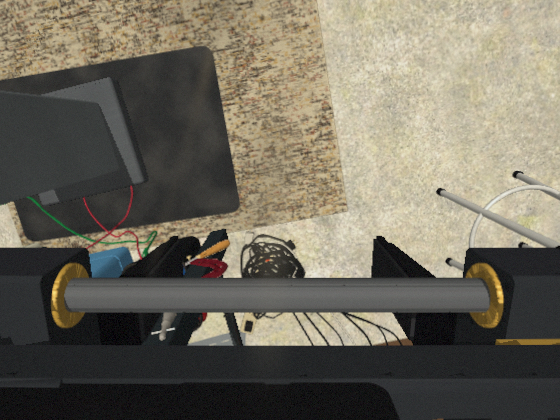

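Scene view: the brass disc is at (211,266), the square at (263,291) and the gauge at (293,235). The rack at (199,205) holds two tools, at (183,190) and (210,173). The green look-alike disc is at (345,218) and the turquoise stylus at (324,185). Next I'll enlarge crops and measure.

```bash
cat > h.py <<'E'
import numpy as np, cv2
from plant import status, viewer, job, env
def cam(n): return viewer.read_camera(n)
def ray(c,u,v):
    K=c["K"];p=np.array([(u-K[0,2])/K[0,0],(v-K[1,2])/K[1,1]])
    s=p.copy()
    for _ in range(20): s=p/(1+c["k1"]*(s@s))
    T=c["cam_to_world"];return T[:3,3],T[:3,:3]@np.array([s[0],s[1],1])
def onz(c,u,v,z):
    o,d=ray(c,u,v);return o+d*(z-o[2])/d[2]
def deep(c,u,v):
    o,d=ray(c,u,v);return o+d*c["z_map"][int(round(v)),int(round(u))]
def proj(c,P):
    T=c["cam_to_world"];x=T[:3,:3].T@(np.asarray(P,float)-T[:3,3]);s=x[:2]/x[2];s=s*(1+c["k1"]*(s@s))
    return s*[c["K"][0,0],c["K"][1,1]]+c["K"][:2,2]
def tri(rs):
    A=np.zeros((3,3));b=np.zeros(3)
    for o,d in rs:
        d=d/np.linalg.norm(d);M=np.eye(3)-np.outer(d,d);A+=M;b+=M@o
    return np.linalg.solve(A,b)
def crop(c,x0,y0,x1,y1,k,fn):
    im=cv2.cvtColor(c["img"],cv2.COLOR_RGB2BGR)[y0:y1,x0:x1]
    cv2.imwrite(fn,cv2.resize(im,None,fx=k,fy=k,interpolation=cv2.INTER_CUBIC))
E
python3 - <<'E'
from h import *
c=cam("scene");s=cam("side")
crop(c,150,140,360,310,3.8,"pics/sc1.png"); crop(s,190,160,370,310,4.4,"pics/sd1.png")
for nm,cc in (("scene",c),("side",s)):
    pts=np.array([[ (deep(cc,u,v) if cc["z_map"][v,u]>0 else [0,0,-999]) for u in range(560)] for v in range(420)])
    np.save(f"{nm}_pts.npy",pts); np.save(f"{nm}_img.npy",cc["img"])
    hsv=cv2.cvtColor(cc["img"],cv2.COLOR_RGB2HSV)
    m=cv2.inRange(hsv,(12,90,50),(28,255,230))
    m[(pts[...,2]<3)|(pts[...,2]>25)]=0
    n,l,st,ce=cv2.connectedComponentsWithStats(m)
    for i in range(1,n):
        if st[i,4]>60: print(nm,st[i],ce[i],np.median(pts[l==i],axis=0),pts[l==i].max(0)-pts[l==i].min(0))
E
```

```text
scene [157  57 107  47 386] [209.10880829  79.88860104] [ 993.8302823  1058.34301146   14.43982005] [ 14.68787075 689.56319361  21.96539879]
scene [260 101  19  10  63] [270.68253968 105.15873016] [992.65968872 713.54094337  14.15209738] [ 9.77085876 85.68818233 21.61723719]
scene [364 140  46  26 242] [387.37190083 152.78099174] [993.98138235 268.17394683  13.68306931] [  8.64862295 142.95624735  21.78750216]
scene [330 166  74  38 467] [368.46895075 185.9379015 ] [829.74131323 184.71776434  16.42042677] [ 41.43068187 216.25459769  21.55664013]
scene [429 166  37  22 154] [446.85714286 176.51298701] [993.76911799 107.68574998  17.0867744 ] [ 9.38793864 92.77711123 20.43615155]
scene [200 255  22  19 344] [210.70930233 264.19476744] [425.02895118 197.30610478  12.903163  ] [39.35626951 42.32243681 12.94054279]
scene [251 279  26  22 410] [263.3804878  289.90487805] [451.93185055  86.50099491  12.75910127] [43.27673724 43.4053232  12.63740354]
side [315  30  43  64 250] [336.924  61.788] [ 994.12997988 1246.11654967   13.71384804] [  8.99379723 672.26013014  21.73472963]
side [423 182  62  82 555] [452.08828829 224.01981982] [994.01427594 209.35295562  14.54972171] [  7.53862495 318.98229922  21.97862071]
side [211 198  53  24 355] [238.3971831  211.69014085] [509.51112061 348.17966858   4.7530383 ] [125.12510214  58.06532166  21.1545825 ]
side [370 206  38  56 454] [388.63215859 234.62334802] [831.48491939 187.77165479  21.32837088] [ 24.24441927 197.0751013   21.47747725]
side [200 247  19  16 230] [209.15217391 254.2173913 ] [428.82373203 195.8200443   13.51530238] [38.75588661 43.79071673 14.36968522]
side [216 281  21  18 277] [226.4801444  288.99638989] [456.24172634  84.25181672  13.70265955] [42.08013686 40.82458173 14.99626667]
side [503 296  57  75 651] [531.0875576  334.67895545] [ 994.08384992 -120.47076393   14.51811367] [  6.5580279  175.9637594   21.99563081]
```

View pics/sc1.png

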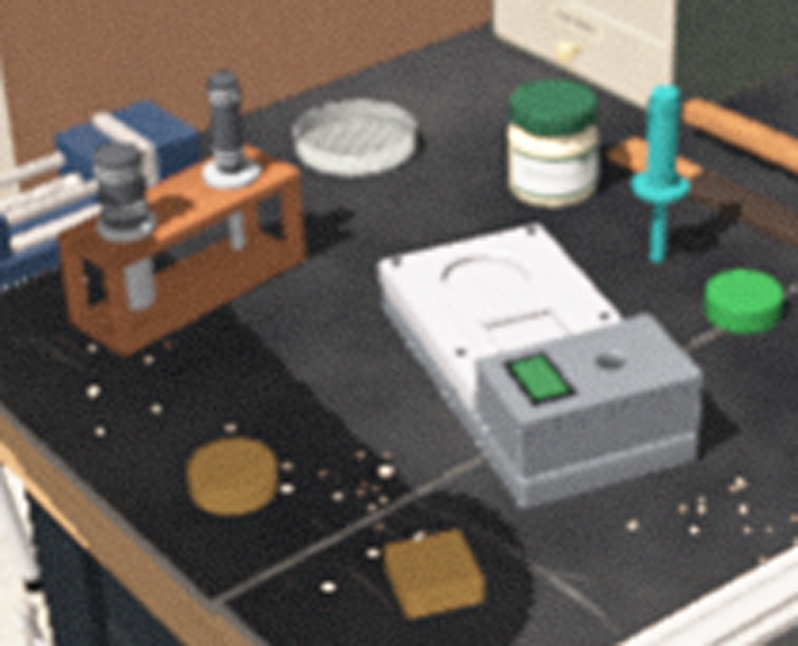

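View pics/sd1.png

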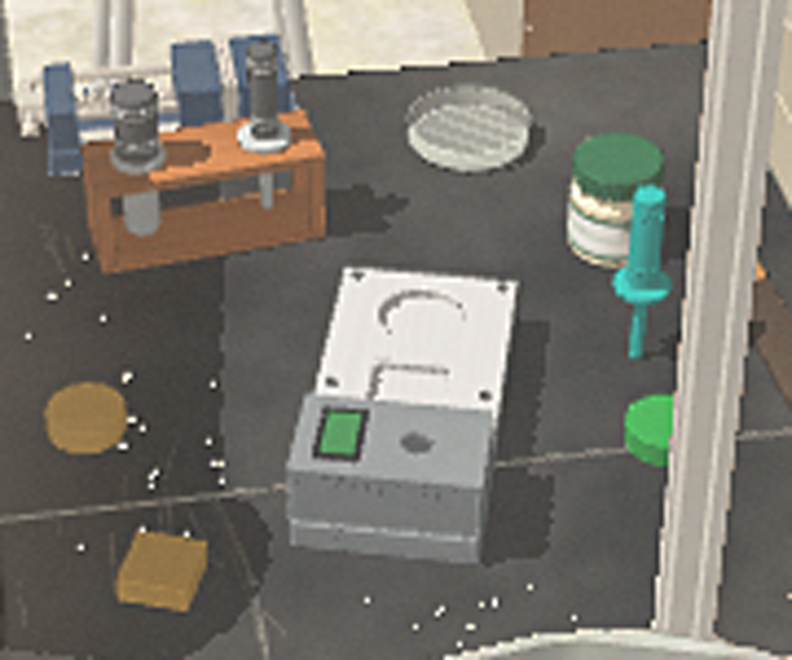

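```bash
python3 - <<'E'
from h import *
for nm in ("scene","side"):
    p=np.load(nm+"_pts.npy"); im=np.load(nm+"_img.npy")
    roi=(p[...,0]>450)&(p[...,0]<760)&(p[...,1]>60)&(p[...,1]<330)
    for z,t in ((30,3),(50,3)):
        m=(roi&(abs(p[...,2]-z)<t)).astype(np.uint8)
        n,l,st,ce=cv2.connectedComponentsWithStats(m)
        i=1+np.argmax(st[1:,4]); q=p[l==i]
        r=cv2.minAreaRect(q[:,:2].astype(np.float32)); print(nm,z,st[i],np.median(q[:,2]),r,q[:,:2].mean(0))
    # rack tops
    hsv=cv2.cvtColor(im,cv2.COLOR_RGB2HSV)
    roi=(p[...,0]>350)&(p[...,0]<700)&(p[...,1]>250)&(p[...,1]<520)
    m=(roi&(p[...,2]>40)&(p[...,2]<130))
    q=p[m]
    for lo,hi in ((53,58),(58,64),(66,90),(92,102),(103,112),(113,120)):
        k=(q[:,2]>lo)&(q[:,2]<hi); 
        print(nm,lo,hi,k.sum(), cv2.minAreaRect(q[k][:,:2].astype(np.float32)) if k.sum()>3 else None)
    # post
    m=(p[...,2]>150)&(p[...,2]<260)&(p[...,0]>450)&(p[...,0]<950)&(p[...,1]>-100)&(p[...,1]<300)
    if m.sum(): print("post",m.sum(),np.percentile(p[m],[5,50,95],axis=0))
    # anything tall
E
```

```text
scene 30 [ 250  199   84   63 1223] 29.600005683404106 ((584.605712890625, 174.70022583007812), (183.95114135742188, 91.66999816894531), 72.72237396240234) [587.69276541 196.74455085]
scene 50 [274 223  61  30 997] 49.58194668061117 ((565.5399169921875, 115.16949462890625), (58.416690826416016, 91.22393035888672), 73.48592376708984) [564.14557088 113.85581074]
scene 53 58 577 ((570.7904052734375, 347.6978759765625), (67.04434204101562, 266.2193603515625), 84.20393371582031)
scene 58 64 128 ((503.7582092285156, 352.2834167480469), (97.84388732910156, 38.31547546386719), 13.425699234008789)
scene 66 90 217 ((500.36065673828125, 351.3551025390625), (88.55528259277344, 20.42115592956543), 5.51616096496582)
scene 92 102 137 ((499.95965576171875, 353.8460998535156), (86.65038299560547, 24.48879051208496), 3.5194473266601562)
scene 103 112 28 ((535.8050537109375, 356.2774658203125), (8.989495277404785, 14.024473190307617), 55.99845886230469)
scene 113 120 24 ((539.2024536132812, 359.1609802246094), (14.93225383758545, 11.020544052124023), 26.37128448486328)
post 2875 [[653.96754799 -97.4319
[... 583 characters left out ...]
504.8513488769531, 350.88177490234375), (122.67146301269531, 41.03023910522461), 6.205810546875)
side 66 90 142 ((502.6512145996094, 347.07794189453125), (89.41493225097656, 15.556865692138672), 3.7765610218048096)
side 92 102 96 ((501.269775390625, 354.9472961425781), (86.9634017944336, 24.46087074279785), 8.100245475769043)
side 103 112 25 ((502.98260498046875, 355.0208740234375), (11.518675804138184, 84.7222671508789), 89.99823760986328)
side 113 120 23 ((538.8845825195312, 359.35028076171875), (19.369972229003906, 12.629576683044434), 68.84758758544922)
post 1707 [[655.15138107 -98.14786274 154.96126192]
 [741.86393026 -59.4166743  214.18557437]
 [778.08312965 -25.36487027 249.47423546]]
```

```bash
python3 - <<'E'
from h import *
c=cam("scene");s=cam("side")
h=[ray(c,311,235),ray(s,284.8,260.2)]
print("hole z50:",onz(c,311,235,50),onz(s,284.8,260.2,50),"tri",tri(h))
g=np.radians(-17.1);R=np.array([[np.cos(g),-np.sin(g)],[np.sin(g),np.cos(g)]])
tw=np.array([566.1,114.3]);o=tw-R@[0,-62.5]
P=lambda x,y,z:np.r_[o+R@[x,y],z]
print("gauge",o,"ap",P(12,-62.5,50),"nest",P(0,56.5,24))
for nm,cc,x0,y0,x1,y1,k in (("scene",c,150,140,360,310,3.8),("side",s,190,160,370,310,4.4)):
    im=cv2.resize(cv2.cvtColor(cc["img"],cv2.COLOR_RGB2BGR)[y0:y1,x0:x1],None,fx=k,fy=k,interpolation=cv2.INTER_CUBIC)
    def pl(pts,col=(0,0,255)):
        q=np.array([(proj(cc,p)-[x0,y0]+.5)*k for p in pts]).round().astype(int);cv2.polylines(im,[q],True,col,1)
    th=np.linspace(0,2*np.pi,40)
    pl([P(22*np.cos(t),56.5+22*np.sin(t),30) for t in th]); pl([P(12+7*np.cos(t),-62.5+7*np.sin(t),50) for t in th])
    pl([P(-45,-90,50),P(45,-90,50),P(45,-35,50),P(-45,-35,50)]);pl([P(-45,-35,30),P(45,-35,30),P(45,90,30),P(-45,90,30)])
    # disc
    hsv=cv2.cvtColor(cc["img"],cv2.COLOR_RGB2HSV); m=cv2.inRange(hsv,(12,90,40),(28,255,255))
    n,l,st,ce=cv2.connectedComponentsWithStats(m)
    t=(211,266) if nm=="scene" else (209,254)
    i=l[t[1],t[0]]; print(nm,st[i],ce[i])
    cn=cv2.findContours((l==i).astype(np.uint8),0,1)[0][0]
    # mask outline -> silhouette center: compare with predicted disc silhouette area centroid at mid height ~
    print("disc z7",onz(cc,*ce[i],7),"side",np.load(nm+"_pts.npy")[l==i][:,2].max())
    for D in ((426,197),):
      for z in (0,14): pl([(D[0]+20*np.cos(t),D[1]+20*np.sin(t),z) for t in th],(255,255,0))
    for S in ((540,357.5),):
      pl([(S[0]+8*np.cos(t),S[1]+8*np.sin(t),115) for t in th],(255,0,255)); pl([(S[0]+15*np.cos(t),S[1]+15*np.sin(t),60) for t in th],(255,0,255)); pl([(S[0]+3.5*np.cos(t),S[1]+3.5*np.sin(t),11) for t in th],(255,0,255))
    cv2.imwrite(f"pics/ov_{nm}.png",im)
E
```

```text
hole z50: [576.87510592 108.60600332  50.        ] [579.2580157  110.56984612  50.        ] tri [579.51357071 111.70401822  47.96485539]
gauge [584.47752033 174.03706342] ap [577.56951618 110.7715161   50.        ] nest [601.0907987  228.03936876  24.        ]
scene [199 255  25  21 430] [210.76511628 264.98139535]
disc z7 [427.13912253 201.57950311   7.        ] side 16.13291977619008
side [200 247  19  16 247] [209.10526316 254.52631579]
disc z7 [428.51593095 202.79267189   7.        ] side 17.393151747119532
```

View pics/ov_scene.png

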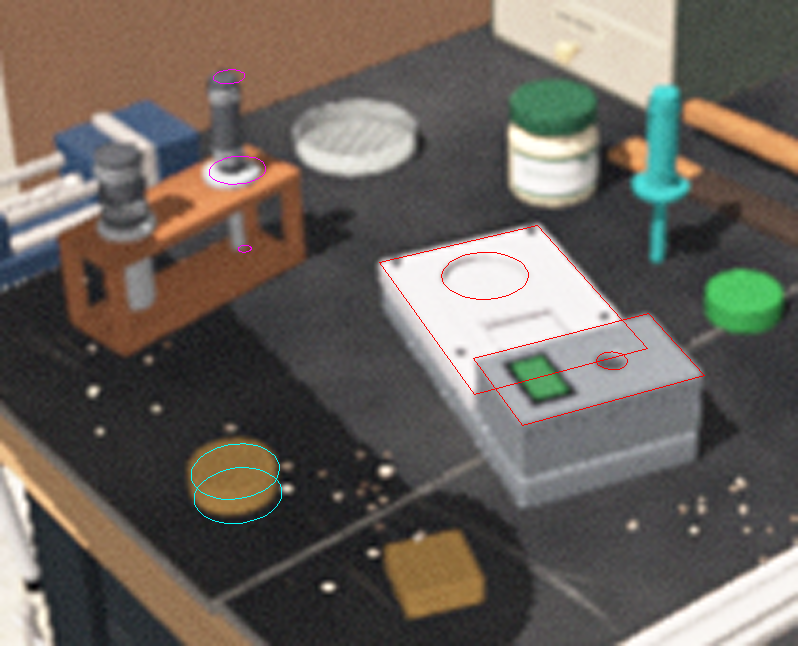

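View pics/ov_side.png

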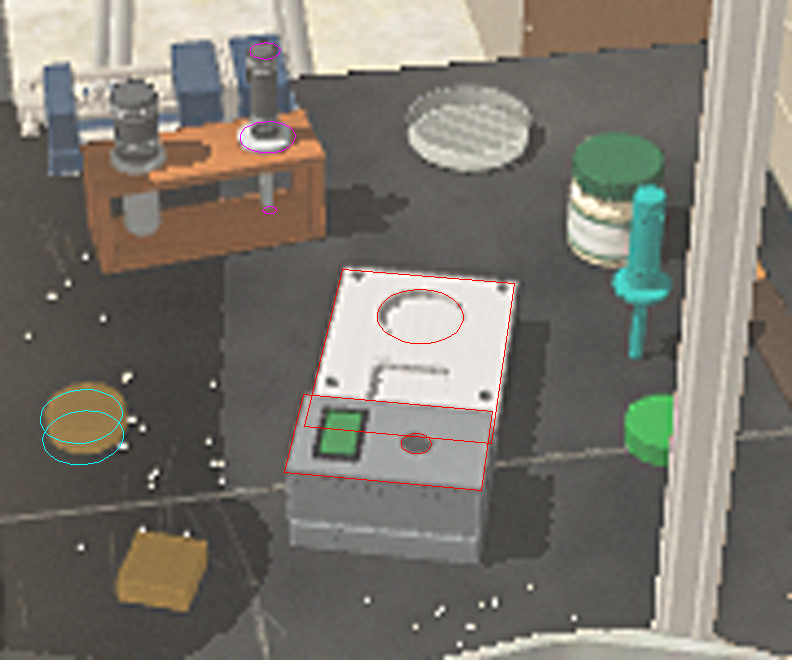

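The overlays fit the gauge within about 1 px. By its silhouette the disc is near (428,202). Before choosing a yaw I'll check for tall obstacles around the path.

```bash
python3 - <<'E'
from h import *
for nm in ("scene","side"):
    p=np.load(nm+"_pts.npy")
    print(nm)
    for lo,hi in ((20,55),(62,110),(110,160),(160,300)):
      m=((p[...,0]>300)&(p[...,0]<800)&(p[...,1]>20)&(p[...,1]<620)&(p[...,2]>lo)&(p[...,2]<hi)).astype(np.uint8)
      n,l,st,ce=cv2.connectedComponentsWithStats(m)
      for i in range(1,n):
        if st[i,4]>12:
            q=p[l==i];print(lo,hi,st[i][:5],np.percentile(q,[3,97],axis=0).round().tolist())
E
```

```text
scene
20 55 [ 128  166   76   42 1094] [[408.0, 426.0, 24.0], [557.0, 479.0, 49.0]]
20 55 [284 168  23  19 325] [[698.0, 286.0, 22.0], [737.0, 321.0, 54.0]]
20 55 [165 185  64  41 469] [[440.0, 326.0, 21.0], [564.0, 370.0, 55.0]]
20 55 [316 185  15  16 115] [[698.0, 200.0, 22.0], [722.0, 226.0, 54.0]]
20 55 [191 190   7   9  21] [[485.0, 345.0, 54.0], [503.0, 371.0, 55.0]]
20 55 [ 250  199   85   66 3225] [[520.0, 80.0, 22.0], [634.0, 256.0, 51.0]]
62 110 [205 162   9  24 165] [[529.0, 352.0, 63.0], [543.0, 363.0, 109.0]]
62 110 [320 162   9  23 176] [[703.0, 205.0, 63.0], [715.0, 219.0, 104.0]]
62 110 [175 177  15  23 279] [[457.0, 340.0, 63.0], [479.0, 358.0, 100.0]]
110 160 [205 158   7   6  31] [[531.0, 354.0, 111.0], [544.0, 365.0, 116.0]]
side
20 55 [193 168  65  25 703] [[412.0, 424.0, 25.0], [559.0, 477.0, 51.0]]
20 55 [209 195  55  21 258] [[441.0, 325.0, 21.0], [568.0, 367.0, 55.0]]
20 55 [319 198  17  18 179] [[700.0, 284.0, 21.0], [727.0, 313.0, 54.0]]
20 55 [ 255  221   52   61 2488] [[525.0, 79.0, 22.0], [637.0, 255.0, 52.0]]
20 55 [329 221  14  14  92] [[699.0, 197.0, 24.0], [725.0, 219.0, 53.0]]
20 55 [373 270  24  20 133] [[756.0, 31.0, 20.0], [798.0, 77.0, 23.0]]
20 55 [388 285   6   6  13] [[775.0, 24.0, 20.0], [783.0, 35.0, 23.0]]
62 110 [246 173   8  20 114] [[531.0, 349.0, 63.0], [546.0, 358.0, 109.0]]
62 110 [215 178  12  20 184] [[458.0, 338.0, 64.0], [480.0, 359.0, 101.0]]
62 110 [333 202   8  20 134] [[705.0, 203.0, 64.0], [718.0, 217.0, 106.0]]
110 160 [246 169   7   6  31] [[532.0, 350.0, 111.0], [546.0, 368.0, 117.0]]
```

play_rows:
  rows: [0.03,-0.046,-0.01,0,100,0.03,-0.046,-0.01,0,100,0.03,-0.046,-0.01,0,100,0.03,-0.046,-0.01,0,100,0.03,-0.046,-0.01,0,100,0.03,-0.046,-0.01,0,100,0.03,-0.046,-0.01,0,100,0.03,-0.046,-0.01,0,100]

```text
t: 1.35
eef_pos: [392.4, 257.0, 134.5]
ee_rot: [179.7, -0.4, 77.3]
contact_force: [0.6, 0.5, 0.1]
width: 94.9
```

play_rows:
  rows: [0.024,-0.037,-0.01,0,100,0.012,-0.018,-0.004,0,100,0,0,0,0,100,0,0,0,0,100]

```text
t: 1.85
eef_pos: [430.3, 197.4, 120.1]
ee_rot: [179.7, -0.4, 76.9]
contact_force: [-0.0, -0.1, -0.3]
width: 95.2
```

```bash
cat > w.py <<'E'
from h import *
import sys
fn=sys.argv[1]
c=cam("wrist");st=status.observe();print("t",st["t"],st["eef_pos"],st["ee_rot"],st["contact_force"],st["width"])
cv2.imwrite(fn,cv2.cvtColor(c["img"],cv2.COLOR_RGB2BGR))
import pickle;pickle.dump((c,st),open("w.pkl","wb"))
hsv=cv2.cvtColor(c["img"],cv2.COLOR_RGB2HSV); m=cv2.inRange(hsv,(10,90,40),(30,255,255))
n,l,s,ce=cv2.connectedComponentsWithStats(m)
for i in range(1,n):
    if s[i,4]>300: print("brass?",s[i],ce[i],onz(c,*ce[i],14),onz(c,*ce[i],7))
print("TCP proj",proj(c,st["eef_pos"]))
E
python3 w.py pics/w1.png
```

```text
t 1.9 [430.20967296 197.54554318 120.14097958] [179.72755888  -0.37975462  76.95972273] [ 0.3748371  -0.40399061  0.46558544] 95.26778345711612
brass? [   0  144  182   62 1230] [ 51.49268293 173.33658537] [364.55410664  37.12720379  14.        ] [364.5301587   32.66700799   7.        ]
brass? [ 435  168  111  110 5823] [482.64811953 207.18718873] [467.27721549 358.5134772   14.        ] [469.85595501 362.19622052   7.        ]
brass? [ 257  177   51   55 2143] [281.58189454 203.0695287 ] [427.74745943 204.18092597  14.        ] [429.32463658 203.95335738   7.        ]
brass? [136 240  28  23 325] [145.80615385 248.43076923] [439.37714142  88.84081663  14.        ] [441.24897892  85.69088463   7.        ]
brass? [  51  262   38   67 1284] [ 65.55607477 295.25545171] [463.65104951  10.31297012  14.        ] [466.13791314   5.17338415   7.        ]
brass? [ 465  262   39   67 1308] [488.15978593 295.08944954] [545.04246294 356.15984612  14.        ] [549.59153451 359.78295567   7.        ]
brass? [495 339  65   6 387] [527.24806202 341.51162791] [598.03274507 386.09102156  14.        ] [603.92442732 390.47249499   7.        ]
TCP proj [273.73605788 257.47139221]
```

View pics/w1.png

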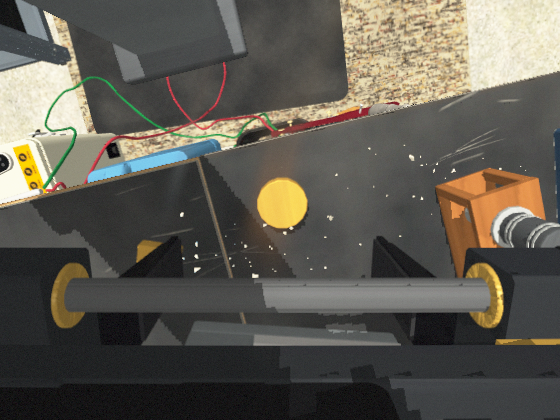

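Wrist view: the disc is at (282,203), which gives (428,204) and agrees with the other cameras at (428,202). Descending so the fingers hold only its upper 6 mm.

play_rows:
  rows: [-0.002,0.006,-0.03,0,100,0,0,-0.04,0,100,0,0,-0.03,0,100,0,0,-0.01,0,100,0,0,0,0,100]

```text
t: 2.52
eef_pos: [428.1, 209.1, 11.0]
ee_rot: [179.4, -0.6, 77.4]
contact_force: [-0.8, -0.1, -0.1]
width: 95.4
```

play_rows:
  rows: [0,-0.005,-0.003,0,100,0,0,0,0,100,0,0,0,0,60]
  grip_force: 30

```text
t: 2.9
eef_pos: [430.5, 204.9, 11.1]
ee_rot: [179.1, -0.8, 77.5]
contact_force: [0.8, -0.0, 0.4]
width: 89.6
```

play_rows:
  rows: [-0.001,-0.001,-0.003,0,60,0,0,0,0,60]

```text
t: 3.15
eef_pos: [430.1, 203.9, 8.7]
ee_rot: [179.0, -0.9, 77.4]
contact_force: [0.5, 0.1, 0.8]
width: 70.3
```

```bash
python3 w.py pics/w2.png
```

```text
t 3.2 [430.27602578 204.01091542   8.87705736] [179.02445039  -0.8720636   77.44296662] [0.3974261  0.11628555 0.21265488] 66.56751999594547
brass? [183  82 377  86 571] [371.25218914 124.43082312] [375.94635122 260.63694476  14.        ] [376.50454189 262.4482601    7.        ]
brass? [   0  170  173   46 1047] [ 72.28653295 195.05730659] [377.10470337 120.54839984  14.        ] [377.71232899 116.3811631    7.        ]
brass? [ 233  212   82   67 4433] [273.57748703 248.52447552] [423.39993508 205.46354054  14.        ] [425.98330007 204.92022316   7.        ]
brass? [ 514  214   46   55 1684] [538.45783848 239.22921615] [447.5967265  332.37112033  14.        ] [451.21273679 337.24383162   7.        ]
brass? [ 103  263   33   66 1193] [116.06370495 295.66387259] [430.30115411 123.45604141  14.        ] [433.1790421  119.41289395   7.        ]
brass? [ 418  263   34   66 1189] [437.79983179 295.77880572] [466.70370664 280.75240244  14.        ] [471.1351446 283.4221842   7.       ]
brass? [438 339 122   7 731] [497.60465116 341.58276334] [500.6577096  309.03289418  14.        ] [506.53820091 312.90960112   7.        ]
TCP proj [273.7122701  258.08284548]
```

View pics/w2.png

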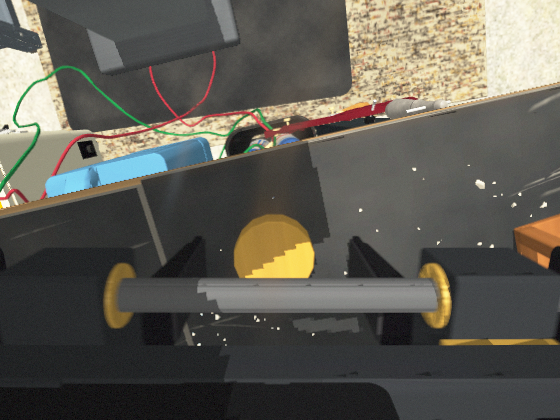

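```bash
cat > disc.py <<'E'
from h import *
import pickle,sys
c,st=pickle.load(open("w.pkl","rb"))
ztop=float(sys.argv[1])
hsv=cv2.cvtColor(c["img"],cv2.COLOR_RGB2HSV); m=cv2.inRange(hsv,(10,90,30),(30,255,255))
n,l,s,ce=cv2.connectedComponentsWithStats(m); i=l[245,274] if l[245,274] else l[235,274]
cn=max(cv2.findContours((l==i).astype(np.uint8),0,1)[0],key=len)[:,0]
u=cn[(cn[:,1]<262)&(cn[:,1]>212)]
pts=np.array([onz(c,*p,ztop)[:2] for p in cn if p[1]<262])
# circle fit, fixed and free radius
from scipy.optimize import least_squares
f=least_squares(lambda x:np.hypot(*(pts-x[:2]).T)-x[2],[*pts.mean(0),20],loss="soft_l1");print("circle",f.x,"rms",np.sqrt(np.mean(f.fun**2)))
g=least_squares(lambda x:np.hypot(*(pts-x[:2]).T)-20,pts.mean(0),loss="soft_l1");print("r20",g.x)
y=np.radians(st["ee_rot"][2]);ex=np.array([np.cos(y),np.sin(y)]);ey=np.array([np.sin(y),-np.cos(y)])
d=g.x-st["eef_pos"][:2];print("disc in tool x,y",d@ex,d@ey, "free", (f.x[:2]-st["eef_pos"][:2])@ey)
E
python3 disc.py 14
```

```text
circle [425.18221418 205.05981174  19.20990063] rms 0.411051583777519
r20 [426.11282317 204.85723608]
disc in tool x,y -0.07905068666620689 -4.247618812203088 free -5.2000099559931465
```

play_rows:
  rows: [-0.003,0.001,-0.001,0,60,0,0,0,0,0,0,0,0,0,0,0,0,0,0,0,0,0,0,0,0,0,0,0,0,0]
  grip_force: 30

```text
t: 3.95
eef_pos: [426.8, 204.9, 7.7]
ee_rot: [179.1, -0.8, 77.5]
contact_force: [-0.0, -0.3, 0.4]
width: 38.9
```

```bash
python3 w.py pics/w3.png; python3 disc.py 14
```

```text
t 4.0 [426.82536166 204.9290233    7.67108739] [179.0535973   -0.83278758  77.4576754 ] [-0.53422368 -1.31233461  0.07895261] 39.03125765533143
brass? [181  88 379  87 954] [370.01991614 130.79454927] [375.23690331 260.40802932  14.        ] [375.90461864 262.17528992   7.        ]
brass? [   0  175  175   47 1224] [ 73.33333333 200.50163399] [376.35313443 121.67781306  14.        ] [377.06878032 117.48804847   7.        ]
brass? [ 237  220   81   59 3959] [276.67592826 251.9770144 ] [421.86241803 207.61337898  14.        ] [424.53221605 207.11365643   7.        ]
brass? [ 513  220   47   58 1913] [536.22111866 249.30632514] [448.83176656 331.36828112  14.        ] [452.65961864 336.1825492    7.        ]
brass? [180 263  19  66 722] [187.10387812 295.63434903] [434.50673362 159.27516872  14.        ] [437.71947397 156.69982094   7.        ]
brass? [356 263  19  66 732] [366.80191257 295.78415301] [454.6858908  246.44592475  14.        ] [458.76511684 247.61365764   7.        ]
brass? [ 43 313  35  33 926] [ 59.8650108  330.55939525] [438.97809073  90.74285876  14.        ] [442.38282954  85.22475844   7.        ]
brass? [365 339 119   7 776] [421.32345361 341.88530928] [487.36598912 270.15428708  14.        ] [492.84848674 272.34004845   7.        ]
TCP proj [273.43940671 257.55346599]
circle [424.68522927 206.91075228  18.84773442] rms 0.31483686550838047
r20 [426.08402935 206.61631167]
disc in tool x,y 1.4860344014527136 -1.0900538494268517 free -2.5194137097889895
```

Gripped at width 39 mm. Lifting, then moving beyond the nest so the wrist camera can see it.

play_rows:
  rows: [0,0,0.03,0,0,0.01,0,0.04,0,0,0.05,0.002,0,0,0,0.05,0.002,0,0,0,0.05,0.002,0,0,0,0.05,0.002,0,0,0,0,0,0,0,0,0,0,0,0,0]

```text
t: 5.0
eef_pos: [639.9, 212.7, 76.4]
ee_rot: [179.3, -0.8, 77.5]
contact_force: [-0.3, 0.5, -1.7]
width: 38.8
```

```bash
python3 w.py pics/w4.png; python3 - <<'E'
from h import *
import pickle
c,st=pickle.load(open("w.pkl","rb"));print("nest pred px",proj(c,(601.1,228,30)))
E
```

```text
t 5.05 [639.79497764 212.70712972  76.52074771] [179.2742623   -0.7992349   77.48011424] [-1.2795792  -0.50320535 -1.2727508 ] 39.32220228340266
brass? [ 430    0  130   71 6233] [487.58719718  30.15401893] [551.72620572 363.52682639  14.        ] [551.06911471 367.64674734   7.        ]
brass? [ 237  221   81   57 3881] [276.79902087 252.4921412 ] [661.22453825 210.51619072  14.        ] [663.87086745 210.01998269   7.        ]
brass? [180 263  19  66 722] [187.12465374 295.7132964 ] [678.84753962 141.86922258  14.        ] [682.02553151 139.3020261    7.        ]
brass? [356 262  19  67 728] [366.75137363 295.59478022] [707.19627818 265.66522518  14.        ] [711.22951411 266.83279075   7.        ]
brass? [365 339 118   7 787] [421.0978399  341.94790343] [753.59943965 299.12198947  14.        ] [759.03259773 301.29890147   7.        ]
TCP proj [273.39249807 257.45599184]
nest pred px [283.83486071 163.95040494]
```

View pics/w4.png

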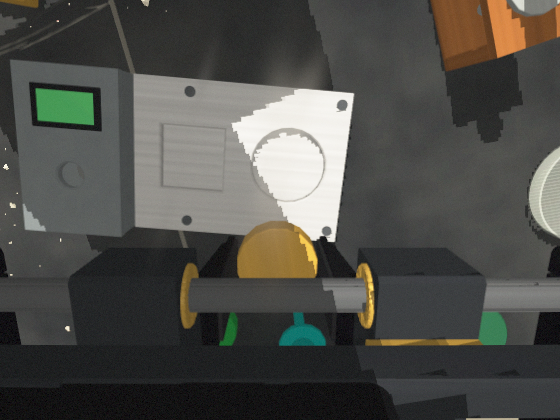

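```bash
python3 - <<'E'
from h import *
import pickle
from scipy.optimize import least_squares
c,st=pickle.load(open("w.pkl","rb"))
crop(c,10,50,370,260,2.2,"pics/w4c.png")
g=cv2.cvtColor(c["img"],cv2.COLOR_RGB2GRAY)
e=cv2.Canny(cv2.GaussianBlur(g,(3,3),0),20,50)
ys,xs=np.nonzero(e)
W=np.array([onz(c,x,y,30)[:2] for x,y in zip(xs,ys)])
cen=np.array([602,225.]);best=None
k0=[]
# robust: try ring fit around candidate centre with consensus of r=22
def circ(W,c0,r,span):
    best=(0,c0)
    for dx in np.arange(-span,span+.1,.5):
        for dy in np.arange(-span,span+.1,.5):
            q=c0+[dx,dy];n=(abs(np.hypot(*(W-q).T)-r)<.6).sum()
            if n>best[0]:best=(n,q)
    q=best[1];k=abs(np.hypot(*(W-q).T)-r)<1.2
    f=least_squares(lambda x:np.hypot(*(W[k]-x[:2]).T)-x[2],[*q,r],loss="soft_l1",f_scale=.4)
    return best,f.x,k.sum()
r=circ(W,cen,22,8);print("nest",r)
print("nest px",proj(c,[*r[1][:2],30]))
W5=np.array([onz(c,x,y,50)[:2] for x,y in zip(xs,ys) if x<130])
r2=circ(W5,np.array([577.5,110.8]),7,6);print("hole",r2)
# disc held: ellipse ztop = eef z -7.7+14
E
python3 disc.py 82.8
```

```text
nest ((np.int64(200), array([602.5, 230.5])), array([602.42439086, 230.36729092,  22.15471518]), np.int64(308))
nest px [288.16661109 165.24394965]
hole ((np.int64(52), array([579. , 113.3])), array([578.78502609, 113.15672174,   6.92223407]), np.int64(68))
circle [638.48259347 214.6161774   18.99072771] rms 0.26204561290720396
r20 [639.71270419 214.3443954 ]
disc in tool x,y 1.5804977425115168 -0.43524096536741624 free -1.6950171514511054
```

View pics/w4c.png

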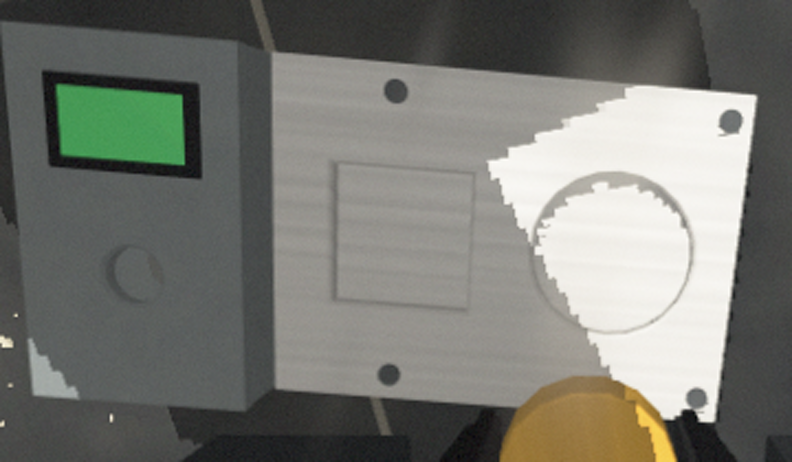

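```bash
python3 - <<'E'
from h import *
import pickle
c,st=pickle.load(open("w.pkl","rb"))
hsv=cv2.cvtColor(c["img"],cv2.COLOR_RGB2HSV); m=cv2.inRange(hsv,(10,90,30),(30,255,255))
n,l,s,ce=cv2.connectedComponentsWithStats(m); i=l[252,277]
ys,xs=np.nonzero(l==i); print(s[i])
P=np.array([deep(c,x,y) for x,y in zip(xs,ys) if c["z_map"][y,x]>0]); 
A=np.c_[P[:,:2]-P[:,:2].mean(0),np.ones(len(P))];r=np.linalg.lstsq(A,P[:,2],rcond=None)[0];print(len(P),P.mean(0),r,np.percentile(P[:,2],[5,50,95]))
for y in range(219,280,6):
    row=np.nonzero((l==i)[y])[0]; print(y,row.min() if len(row) else None,row.max() if len(row) else None)
# plate & tower height in depth
for u,v in ((160,110),(290,165),(110,150),(240,190)): print(deep(c,u,v))
E
```

```text
[ 237  221   81   57 3881]
3870 [635.56303604 215.36733756  81.94434853] [-1.39648176e-02 -6.81500834e-02  8.19443485e+01] [75.48165975 82.93631232 84.03185129]
219 None None
225 259 294
231 251 303
237 244 309
243 242 312
249 239 314
255 237 316
261 237 317
267 237 317
273 237 317
279 None None
[555.20887274 165.26859338  30.67921392]
[603.18551717 231.57271764  25.05827003]
[570.824314   138.96665333  50.71984751]
[610.57774429 198.73662626  30.91457379]
```

```bash
python3 - <<'E'
from h import *
import pickle
c,st=pickle.load(open("w.pkl","rb"))
print(c["cam_to_world"][:3,3]-st["eef_pos"], st["eef_pos"])
im=cv2.cvtColor(c["img"],cv2.COLOR_RGB2BGR)
k=6;x0,y0=220,205
o=cv2.resize(im[y0:y0+90,x0:x0+120],None,fx=k,fy=k,interpolation=cv2.INTER_CUBIC)
th=np.linspace(0,2*np.pi,80)
for D,col in (((638.5,214.6),(255,0,0)),((639.7,214.3),(0,0,255))):
    q=np.array([(proj(c,(D[0]+20*np.cos(t),D[1]+20*np.sin(t),82.8))-[x0,y0]+.5)*k for t in th]).astype(int);cv2.polylines(o,[q],True,col,1)
cv2.imwrite("pics/w4d.png",o)
E
```

```text
[-66.28820331  14.25684805 169.50796163] [639.79497764 212.70712972  76.52074771]
```

View pics/w4d.png

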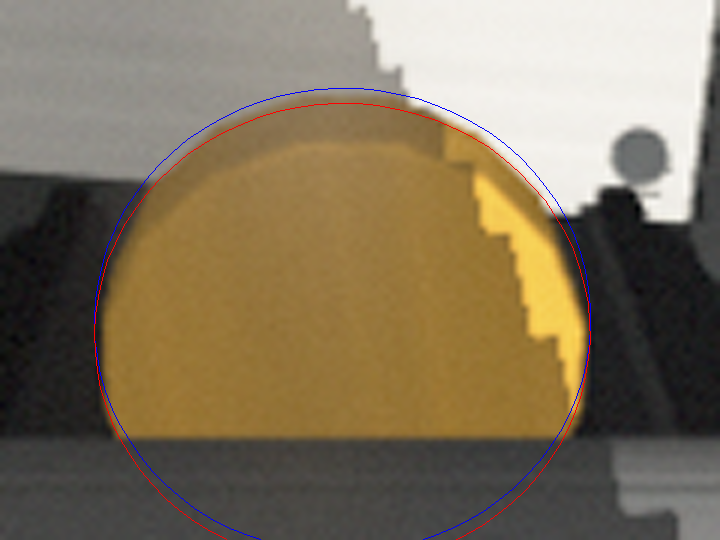

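```bash
python3 - <<'E'
from h import *
import pickle
c,st=pickle.load(open("w.pkl","rb"))
y=np.radians(st["ee_rot"][2]);ex=np.array([np.cos(y),np.sin(y)]);ey=np.array([np.sin(y),-np.cos(y)])
e=st["eef_pos"][:2]
T=lambda u,v,z:((onz(c,u,v,z)[:2]-e)@ex,(onz(c,u,v,z)[:2]-e)@ey)
for zt in (82.8,82,84):
  print(zt,"top",T(277,228,zt),"bot",T(277,220.3,zt-14), "sides",T(236.5,262,zt),T(317.3,262,zt))
n=np.array([602.42,230.37]);print("nest tool",(n-e)@ex,(n-e)@ey, "nest other cams",(np.array([601.1,228])-e)@ex,(np.array([601.1,228])-e)@ey, ex,ey)
E
```

```text
82.8 top (np.float64(1.7307289802028298), np.float64(-17.37134935466699)) bot (np.float64(1.9195075122066199), np.float64(-17.153462453341774)) sides (np.float64(-17.871273412030156), np.float64(-0.26181771979958013)) (np.float64(21.283799047646497), np.float64(-0.03098025382830068))
82 top (np.float64(1.7414268564305682), np.float64(-17.124181302217128)) bot (np.float64(1.9302124559033804), np.float64(-16.92483565882548)) sides (np.float64(-17.956646882420728), np.float64(0.0692058343116078)) (np.float64(21.390328448343656), np.float64(0.30117465746582317))
84 top (np.float64(1.7146821658612061), np.float64(-17.742101433341723)) bot (np.float64(1.9034500966614654), np.float64(-17.496402645116213)) sides (np.float64(-17.743213206444334), np.float64(-0.7583530509665868)) (np.float64(21.124004946600735), np.float64(-0.5292126207695966))
nest tool 9.140772284383592 -40.31516119363386 nest other cams 6.540981373039117 -41.090007770247915 [0.21677845 0.97622083] [ 0.97622083 -0.21677845]
```

Nest fit: radius 22.15 mm, so trustworthy. Relative to the held disc it lies (-40,+16) mm, and the other cameras agree within 1 mm. Moving to hover over it.

play_rows:
  rows: [-0.02,0.008,-0.01,0,0,-0.018,0.008,-0.01,0,0,0,0,-0.01,0,0,0,0,0,0,0,0,0,0,0,0]

```text
t: 5.68
eef_pos: [597.7, 228.8, 46.8]
ee_rot: [179.2, -0.8, 77.6]
contact_force: [-0.3, -0.2, -1.9]
width: 39.0
```

play_rows:
  rows: [0.002,0,-0.003,0,0,0,0,0,0,0]

```text
t: 5.92
eef_pos: [601.0, 228.5, 44.5]
ee_rot: [179.1, -0.9, 77.5]
contact_force: [-0.4, -0.5, -1.0]
width: 38.5
```

```bash
python3 w.py pics/w5.png; python3 - <<'E'
from h import *
import pickle
c,st=pickle.load(open("w.pkl","rb"))
crop(c,150,140,420,290,2.9,"pics/w5c.png")
s=cam("side");crop(s,250,205,330,280,8,"pics/s5.png")
s=cam("scene");crop(s,240,185,330,255,8,"pics/c5.png")
E
```

```text
t 5.975 [601.14041226 228.56944442  44.72684713] [179.10675355  -0.86939978  77.51879822] [ 0.18775648 -0.80469261 -1.18563462] 38.839942145031635
brass? [  421     0   139   148 15139] [489.94391968  67.45888104] [534.24166567 360.2294044   14.        ] [534.24776403 364.34614986   7.        ]
brass? [ 237  221   81   57 3823] [276.712791   252.77739995] [610.56313691 228.51668289  14.        ] [613.2413231  228.02203976   7.        ]
brass? [180 263  19  66 713] [187.05049088 295.70827489] [625.64499776 169.34267994  14.        ] [628.85121436 166.77629827   7.        ]
brass? [356 263  19  66 708] [366.67655367 295.60310734] [650.10558092 276.19299814  14.        ] [654.16818597 277.36754849   7.        ]
brass? [365 339 118   7 778] [420.97172237 341.8933162 ] [690.20384549 305.124825    14.        ] [695.6703292  307.31230634   7.        ]
TCP proj [273.59517435 257.91534615]
```

View pics/w5c.png

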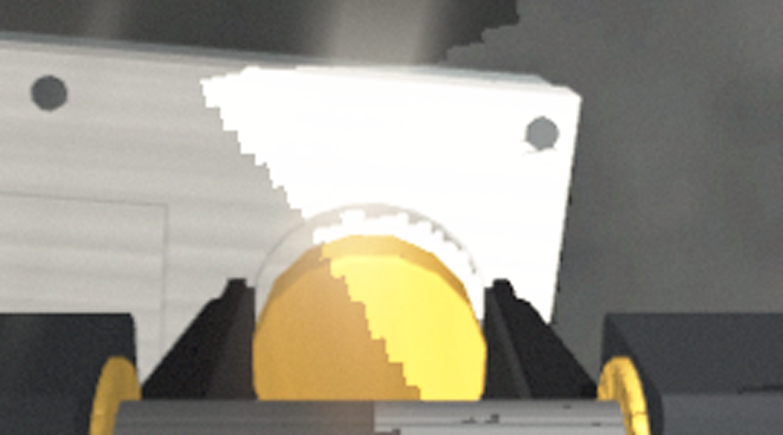

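View pics/s5.png

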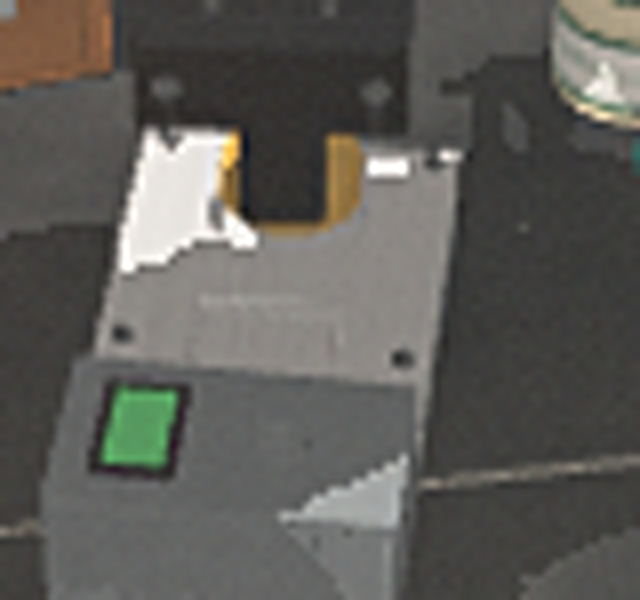

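View pics/c5.png

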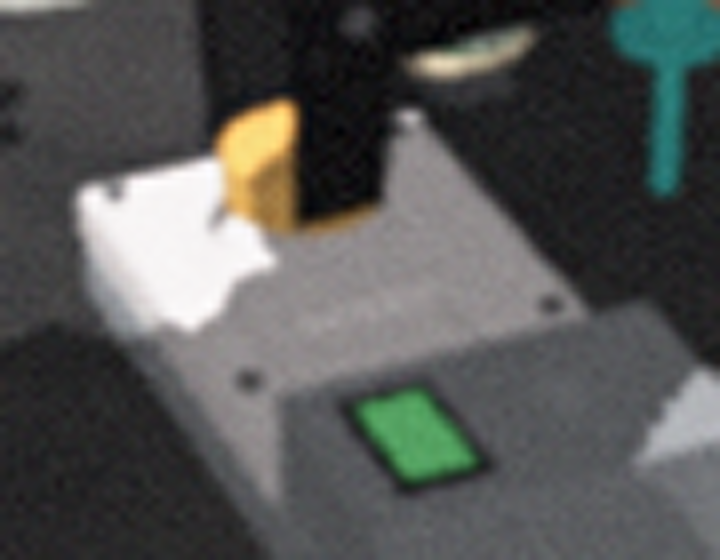

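```bash
python3 - <<'E'
from h import *
import pickle
from scipy.optimize import least_squares
c,st=pickle.load(open("w.pkl","rb"))
y=np.radians(st["ee_rot"][2]);ex=np.array([np.cos(y),np.sin(y)]);ey=np.array([np.sin(y),-np.cos(y)])
e=st["eef_pos"][:2];z=st["eef_pos"][2]
k=2.9
T=lambda u,v,zz:np.array([(onz(c,150+u/k-.33,140+v/k-.33,zz)[:2]-e)@ex,(onz(c,150+u/k-.33,140+v/k-.33,zz)[:2]-e)@ey])
rim=np.array([T(u,v,30) for u,v in ((255,285),(265,258),(285,236),(305,221),(335,208),(365,204),(400,208),(430,220),(460,243),(480,270))])
f=least_squares(lambda x:np.hypot(*(rim-x).T)-22,[0,0],loss="soft_l1",f_scale=.3);print("nest",f.x,f.fun.round(1))
bot=np.array([T(u,v,z-7.7) for u,v in ((310,254),(335,243),(365,236),(395,238),(420,247))])
f=least_squares(lambda x:np.hypot(*(bot-x).T)-20,[0,0],loss="soft_l1",f_scale=.3);print("disc bot",f.x,f.fun.round(1))
E
```

```text
nest [1.81399533 0.87921004] [-0.   0.3  0.   0.   0.  -0.1 -0.2 -0.1  0.1  0.5]
disc bot [2.26051221 3.06368206] [ 0.  -0.1  0.1  0.1 -0.1]
```

play_rows:
  rows: [-0.002,0,-0.003,0,0,0,0,0,0,0,0,0,0,0,0]

```text
t: 6.45
eef_pos: [598.7, 228.7, 41.4]
ee_rot: [179.1, -0.9, 77.5]
contact_force: [0.4, 0.3, -1.6]
width: 38.8
```

play_rows:
  rows: [0,0,-0.004,0,0,0,0,-0.003,0,0,0,0,0,0,0]

```text
t: 6.82
eef_pos: [598.7, 228.7, 33.9]
ee_rot: [179.1, -0.9, 77.5]
contact_force: [-0.3, 0.4, -0.6]
width: 38.7
```

play_rows:
  rows: [0,0,-0.0015,0,0,0,0,0,0,0]

```text
t: 7.08
eef_pos: [598.8, 228.7, 32.3]
ee_rot: [179.1, -0.9, 77.5]
contact_force: [-0.6, 0.4, -1.6]
width: 39.1
```

play_rows:
  rows: [0,0,0,0,65,0,0,0,0,65,0,0,0.002,0,65,0,0,0.03,0,65,0,0,0.04,0,65,0.02,0,0.01,0,65,0.02,0,0,0,65,0,0,0,0,65]

```text
t: 8.07
eef_pos: [640.2, 229.0, 119.8]
ee_rot: [179.0, -1.0, 77.6]
contact_force: [-0.4, 0.6, 0.1]
width: 61.9
```

```bash
python3 w.py pics/w6.png; python3 - <<'E'
from h import *
import pickle
c,st=pickle.load(open("w.pkl","rb"))
s=cam("side");crop(s,240,195,340,280,7,"pics/s6.png")
s=cam("scene");crop(s,240,185,340,275,7,"pics/c6.png")
E
```

```text
t 8.125 [639.51519102 229.04651049 119.54960745] [178.99990919  -0.93555331  77.56020217] [-0.73869948 -0.01069825 -0.28206919] 61.656172966955026
brass? [   0    0   53   28 1266] [27.83965245 11.62006319] [468.89319696  95.29453214  14.        ] [466.25057124  91.53702471   7.        ]
brass? [ 378    0  124   82 5644] [430.62189936  38.71775337] [545.57910425 364.81192332  14.        ] [544.88817547 367.91377616   7.        ]
brass? [ 234  131   56   58 2100] [258.30571429 162.12809524] [604.07918526 226.02461423  14.        ] [604.8771145  225.59425659   7.        ]
brass? [127 263  27  66 961] [137.30176899 295.58688866] [690.46160797 101.89411412  14.        ] [693.4580156   98.30456955   7.        ]
brass? [401 263  27  66 902] [416.09534368 295.52771619] [742.99626342 330.57174757  14.        ] [747.32970584 332.80216981   7.        ]
brass? [338 329  30  17 360] [351.52777778 338.47222222] [771.50877774 270.24695931  14.        ] [776.56787874 270.94208376   7.        ]
brass? [418 339 120   7 739] [474.70771313 341.71718539] [799.88429257 376.28559869  14.        ] [805.66556545 379.67946265   7.        ]
TCP proj [273.20956537 256.0207549 ]
```

View pics/w6.png

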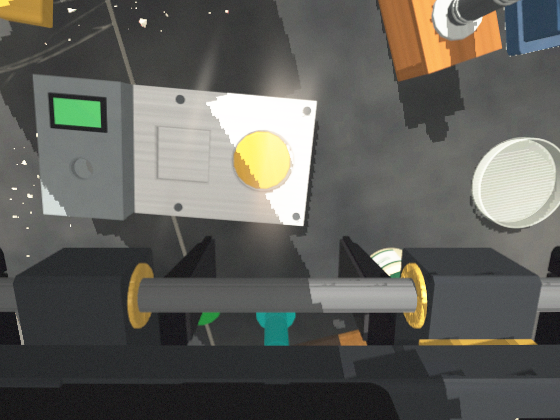

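View pics/c6.png

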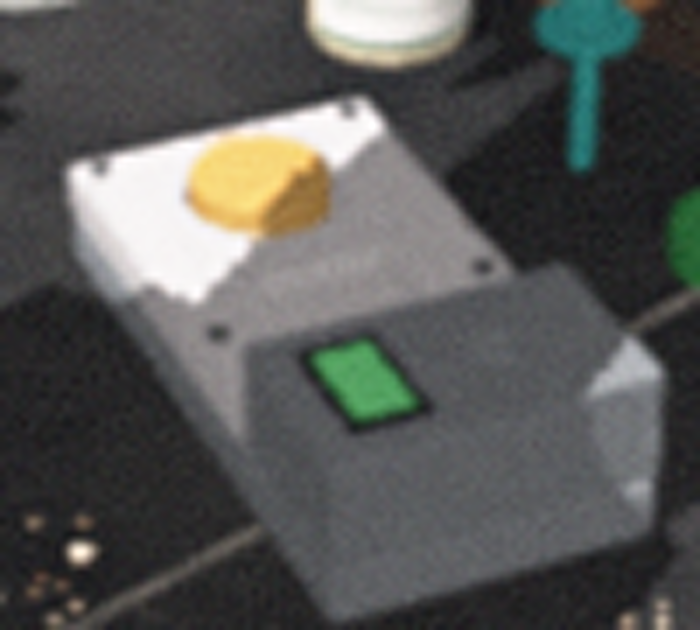

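The disc is in the nest and released, at wrist pixel (262,160). I'll check its height and tilt in depth and its centring.

```bash
python3 - <<'E'
from h import *
import pickle
from scipy.optimize import least_squares
c,st=pickle.load(open("w.pkl","rb"))
ss=cam("side")
for nm,cc,x0,y0,x1,y1 in (("wrist",c,225,125,300,195),("side",ss,255,205,320,250)):
    hsv=cv2.cvtColor(cc["img"],cv2.COLOR_RGB2HSV); m=cv2.inRange(hsv,(10,90,30),(32,255,255))
    k=np.zeros_like(m);k[y0:y1,x0:x1]=m[y0:y1,x0:x1];k=cv2.erode(k,np.ones((5,5)))
    ys,xs=np.nonzero(k);P=np.array([deep(cc,x,y) for x,y in zip(xs,ys)])
    P=P[P[:,2]>33]
    A=np.c_[P[:,:2]-P[:,:2].mean(0),np.ones(len(P))];r=np.linalg.lstsq(A,P[:,2],rcond=None)[0];print(nm,len(P),P.mean(0),"slopes/h",r)
    # plate reference
    v=[deep(cc,*proj(cc,(q[0],q[1],30)))[2] for q in ((565,185),(572,190),(570,180),(580,185))];print("plate z",v)
crop(c,215,85,325,235,4,"pics/w6c.png")
E
```

```text
wrist 1595 [601.33352855 226.79029605  39.06314383] slopes/h [-0.23119693  0.23548758 39.06314383]
plate z [np.float64(30.05787140381534), np.float64(23.347191574496264), np.float64(23.59377864427597), np.float64(25.277765163746267)]
side 98 [597.99969837 211.80772825  45.59381238] slopes/h [-0.22816871 -0.75954356 45.59381238]
plate z [np.float64(29.357869065905675), np.float64(24.38633235403006), np.float64(23.496775193312487), np.float64(22.664155615328582)]
```

View pics/w6c.png

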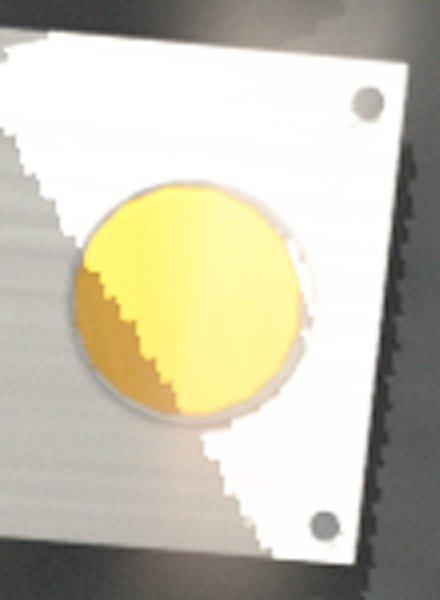

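```bash
python3 - <<'E'
from h import *
import pickle
c,st=pickle.load(open("w.pkl","rb"))
for v in range(136,188,6): print(v,[round(float(deep(c,u,v)[2]),1) for u in range(236,290,6)])
for v in (110,200): print("plate",[round(float(deep(c,u,v)[2]),1) for u in range(210,300,15)])
E
```

```text
136 [30.3, 31.3, 37.9, 39.2, 37.8, 38.5, 37.4, 24.5, 30.4]
142 [30.8, 38.8, 37.6, 38.7, 38.1, 38.9, 39.1, 38.1, 25.5]
148 [38.7, 39.6, 37.3, 38.7, 38.0, 36.9, 38.9, 39.7, 37.8]
154 [38.9, 37.5, 38.7, 38.1, 37.8, 38.0, 37.2, 38.8, 38.0]
160 [38.4, 37.9, 38.0, 38.9, 38.4, 38.9, 38.0, 38.5, 39.5]
166 [40.3, 37.2, 39.2, 39.6, 38.7, 39.2, 39.1, 39.0, 38.0]
172 [38.3, 38.6, 38.7, 39.1, 39.5, 37.6, 38.5, 39.0, 37.1]
178 [30.1, 38.6, 38.6, 38.5, 38.2, 38.3, 38.3, 37.8, 24.5]
184 [30.9, 28.8, 38.0, 38.4, 38.3, 38.9, 38.4, 23.4, 29.8]
plate [30.3, 30.7, 31.7, 31.1, 30.6, 30.7]
plate [30.1, 29.3, 30.4, 29.4, 30.9, 30.0]
```

The depth grid reads a flat 38.4 mm over the whole disc (expected 38) against 30.3 for the plate. So the disc is home and level; the slopes in the earlier fit came from edge outliers.

The stylus candidates in the scene view are:
- **Tool at (183,190):** stout grip and thick pin, so this is the punch.
- **Tool at (210,173):** slim 16 mm grip and thin pin in the rack, so this is the stylus. The enlarged crop sc1 confirmed it.
- **Tool at (324,185):** turquoise look-alike, standing free.

Moving over the slim one.

play_rows:
  rows: [0,0,0.045,0,65,-0.02,0.03,0,0,65,-0.03,0.045,0,0,65,-0.025,0.038,0,0,65,-0.01,0.012,0,0,65,0,0,0,0,65,0,0,0,0,65]

```text
t: 9.15
eef_pos: [546.7, 354.6, 161.5]
ee_rot: [179.4, -0.7, 77.5]
contact_force: [0.2, -0.8, 0.7]
width: 62.0
```

```bash
python3 w.py pics/w7.png
```

```text
t 9.2 [546.82189621 354.48462964 161.49524996] [179.37469816  -0.67026704  77.49206695] [ 0.2540505  -0.40762035 -0.81023533] 61.772344251970914
brass? [ 207   59  113  179 7574] [263.42593082 145.62318458] [501.17175064 356.17205002  14.        ] [501.62662622 355.88618762   7.        ]
brass? [ 446  211  114   66 3832] [516.77974948 240.16101253] [637.74352076 568.25665486  14.        ] [641.21207242 572.65078088   7.        ]
brass? [ 127  262   42   67 1093] [139.9441903  292.61390668] [611.02302453 209.07483164  14.        ] [613.9019454  205.54303219   7.        ]
brass? [401 262  27  67 933] [416.24115756 295.43301179] [673.18124482 468.6082224   14.        ] [677.43178695 470.80344525   7.        ]
brass? [418 312 122  34 834] [481.24340528 340.01199041] [737.47264454 527.17062159  14.        ] [743.14187995 530.6581181    7.        ]
TCP proj [273.27112675 257.83870323]
```

View pics/w7.png

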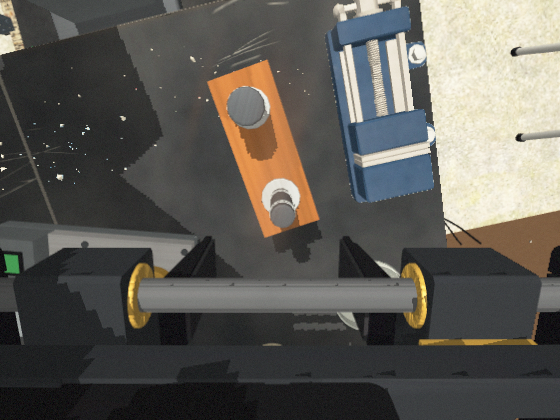

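```bash
python3 - <<'E'
from h import *
import pickle
from scipy.optimize import least_squares
c,st=pickle.load(open("w.pkl","rb"))
im=cv2.cvtColor(c["img"],cv2.COLOR_RGB2BGR);k=7;x0,y0=240,165
o=cv2.resize(im[y0:y0+80,x0:x0+90],None,fx=k,fy=k,interpolation=cv2.INTER_CUBIC)
y=np.radians(st["ee_rot"][2]);ex=np.array([np.cos(y),np.sin(y)]);ey=np.array([np.sin(y),-np.cos(y)]);e=st["eef_pos"][:2]
P=onz(c,285,215,115);print(P,onz(c,281,197,60),"tool",(P[:2]-e)@ex,(P[:2]-e)@ey)
th=np.linspace(0,2*np.pi,60)
for D in ((540.5,361),):
  for r,z,col in ((8,115,(0,0,255)),(15,60,(0,255,0)),(15,56,(0,255,0))):
    q=np.array([(proj(c,(D[0]+r*np.cos(t),D[1]+r*np.sin(t),z))-[x0,y0]+.5)*k for t in th]).astype(int);cv2.polylines(o,[q],True,col,1)
cv2.imwrite("pics/w7c.png",o)
d=c["z_map"];ys,xs=np.nonzero((d>0));
Q=np.array([deep(c,u,v) for v in range(205,232) for u in range(270,300)]);Q=Q[(Q[:,2]>111)&(Q[:,2]<119)];print(len(Q),Q.mean(0),(Q.max(0)+Q.min(0))/2,Q.max(0)-Q.min(0))
E
```

```text
[538.89719407 363.77797588 115.        ] [539.07156088 362.44048195  60.        ] tool 7.356487551097898 -9.749321980762273
478 [538.73223602 361.82691311 115.16081105] [539.17819258 361.8543755  114.30974578] [15.07542045 15.53978797  6.20687878]
```

View pics/w7c.png

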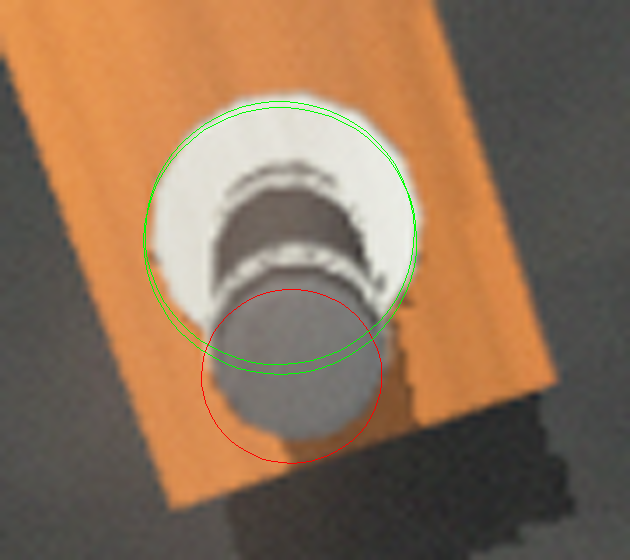

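play_rows:
  rows: [-0.008,0.006,0,0,65,0,0,0,0,65,0,0,-0.01,0,65,0,0,0,0,65]

```text
t: 9.7
eef_pos: [539.7, 358.6, 150.3]
ee_rot: [179.4, -0.6, 77.3]
contact_force: [0.1, -0.6, 0.1]
width: 61.7
```

play_rows:
  rows: [-0.001,0.002,-0.03,0,65,0,0,-0.03,0,65,0,0,-0.018,0,65,0,0,0,0,65,0,0,0,0,65]

```text
t: 10.32
eef_pos: [540.1, 361.0, 71.9]
ee_rot: [179.2, -0.8, 77.3]
contact_force: [0.5, 0.5, 0.3]
width: 61.8
```

```bash
python3 w.py pics/w8.png|head -1; python3 - <<'E'
from h import *
s=cam("side");crop(s,195,130,285,220,6,"pics/s8.png")
E
```

```text
t 10.375 [540.0595274  360.99857807  71.90087713] [179.24606912  -0.74809655  77.2704469 ] [-0.23268474 -0.88025153  0.26697102] 61.67824901112973
```

View pics/w8.png

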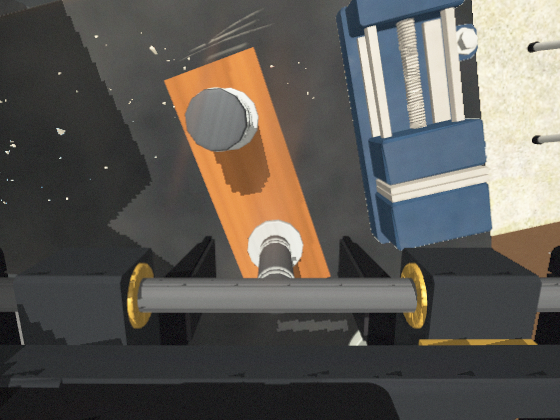

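View pics/s8.png

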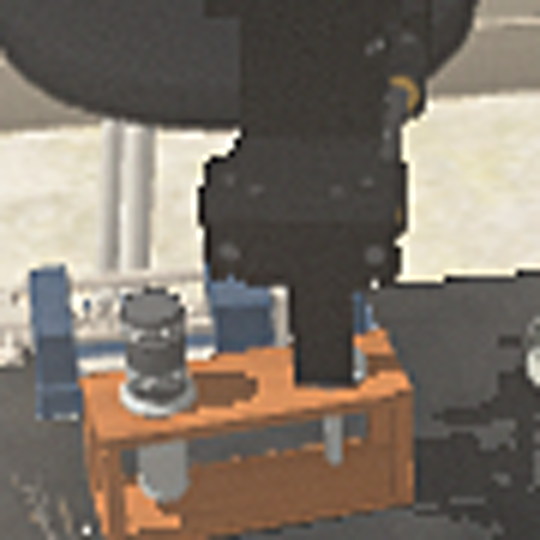

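play_rows:
  rows: [-0.0015,0,0,0,20,0,0,0,0,0,0,0,0,0,0,0,0,0,0,0,0,0,0,0,0,0,0,0,0,0]
  grip_force: 40

```text
t: 11.18
eef_pos: [539.8, 361.7, 74.9]
ee_rot: [179.1, -0.9, 77.3]
contact_force: [-0.2, -0.8, 1.3]
width: 15.3
```

```bash
python3 w.py pics/w9.png|head -1; python3 - <<'E'
from h import *
import pickle
c,st=pickle.load(open("w.pkl","rb"))
crop(c,150,180,400,300,3.2,"pics/w9c.png")
s=cam("side");crop(s,195,130,285,220,6,"pics/s9.png")
E
```

```text
t 11.225 [539.80722552 361.69391258  74.83251626] [179.05735848  -0.90546515  77.27653573] [-0.975499    0.41226532  0.82447239] 15.251690567603083
```

View pics/w9c.png

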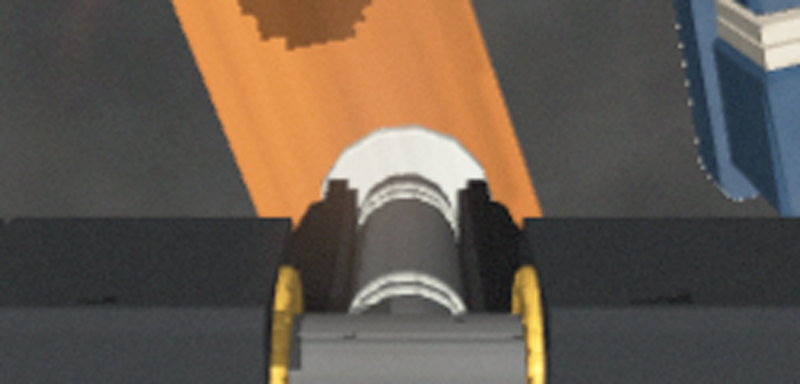

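View pics/s9.png

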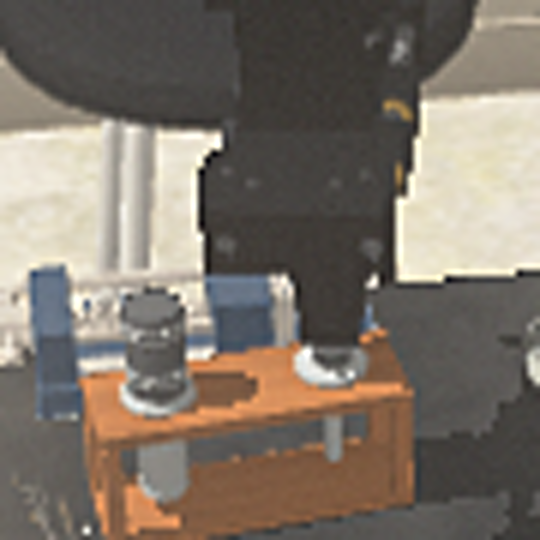

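Gripped (15.3 mm), collar still at the board. Lifting and moving to the tower's far side to view the hole.

play_rows:
  rows: [0,0,0.02,0,0,0,0,0.04,0,0,0,0,0.01,0,0,0.015,-0.045,0,0,0,0.015,-0.05,0,0,0,0.018,-0.055,0,0,0,0.018,-0.055,0,0,0,0.018,-0.045,0,0,0]

```text
t: 12.28
eef_pos: [623.5, 108.3, 148.6]
ee_rot: [179.0, -1.0, 77.7]
contact_force: [0.1, 0.3, -1.0]
width: 15.3
```

play_rows:
  rows: [0,0,0,0,0,0,0,0,0,0]

```text
t: 12.52
eef_pos: [623.7, 105.4, 147.8]
ee_rot: [179.1, -1.0, 77.4]
contact_force: [-0.2, 0.2, -0.5]
width: 15.4
```

```bash
python3 w.py pics/w10.png|head -1; python3 - <<'E'
from h import *
s=cam("side");cv2.imwrite("pics/s10.png",cv2.cvtColor(s["img"],cv2.COLOR_RGB2BGR));crop(s,250,150,360,290,5,"pics/s10c.png")
s=cam("scene");crop(s,250,140,390,280,5,"pics/c10.png")
E
```

```text
t 12.575 [623.7346217  105.55964351 147.81735307] [179.03942054  -1.00056684  77.45542173] [-0.33345138  0.64959846 -1.65565644] 15.299173977165381
```

View pics/w10.png

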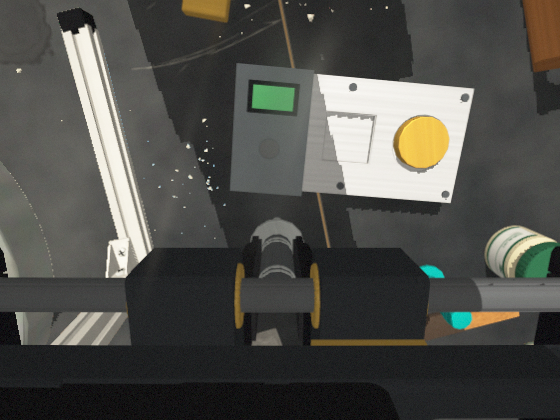

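View pics/s10c.png

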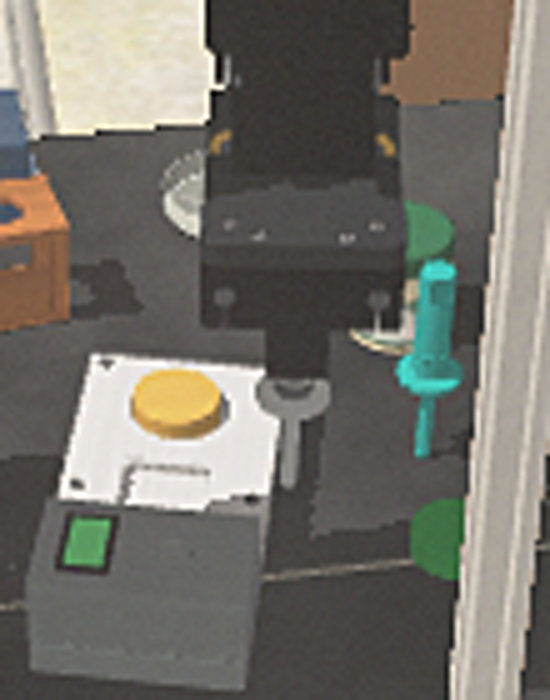

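View pics/c10.png

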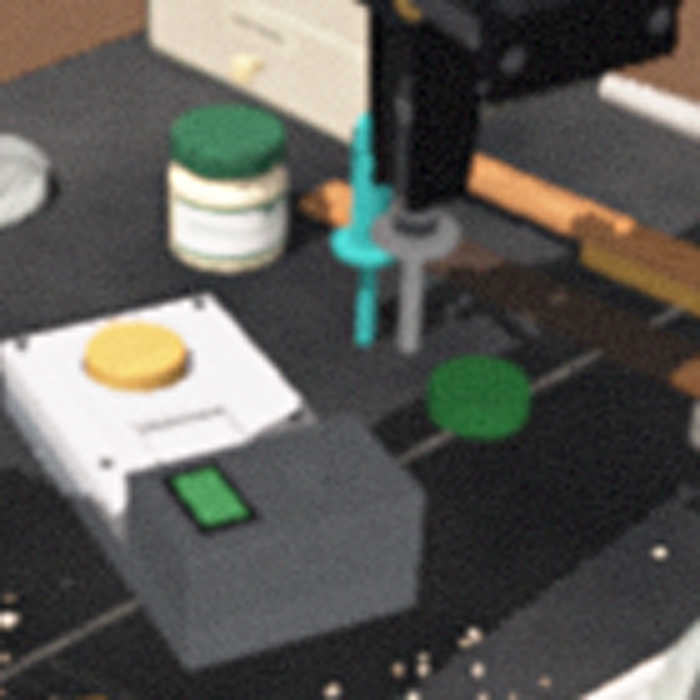

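```bash
python3 - <<'E'
from h import *
import pickle
from scipy.optimize import least_squares
w,st=pickle.load(open("w.pkl","rb"))
c=cam("scene");s=cam("side")
e=st["eef_pos"];y=np.radians(st["ee_rot"][2]);ex=np.array([np.cos(y),np.sin(y)]);ey=np.array([np.sin(y),-np.cos(y)])
tip=tri([ray(c,331.2,209.8),ray(s,307.3,247)]);print("tip",tip,"rel",tip-e,"tool",(tip-e)[:2]@ex,(tip-e)[:2]@ey)
# collar center mid (z+2): scene crop (417,235) side crop (292,393)
col=tri([ray(c,250+417/5-.4,140+235/5-.4),ray(s,250+293/5-.4,150+395/5-.4)]);print("collar",col,"rel",col-e,"tool",(col-e)[:2]@ex,(col-e)[:2]@ey)
print("grasp-> hole other cams tool",(np.array([577.6,110.8])-e[:2])@ex,(np.array([577.6,110.8])-e[:2])@ey)
g=cv2.cvtColor(w["img"],cv2.COLOR_RGB2GRAY)
e2=cv2.Canny(cv2.GaussianBlur(g,(3,3),0),10,25)
W=np.array([onz(w,x,yy,50)[:2] for yy in range(125,175) for x in range(245,295) if e2[yy,x]])
best=max(((abs(np.hypot(*(W-[a,b]).T)-7)<.6).sum(),a,b) for a in np.arange(572,585,.5) for b in np.arange(105,119,.5));print(best)
k=abs(np.hypot(*(W-best[1:]).T)-7)<1.2
f=least_squares(lambda x:np.hypot(*(W[k]-x[:2]).T)-x[2],[*best[1:],7],loss="soft_l1",f_scale=.4);h=f.x[:2];print("hole wrist",f.x,proj(w,[*h,50]),"tool",(h-e[:2])@ex,(h-e[:2])@ey)
o=cv2.resize(cv2.cvtColor(w["img"],cv2.COLOR_RGB2BGR)[125:275,230:330],None,fx=5,fy=5,interpolation=cv2.INTER_CUBIC);o=cv2.convertScaleAbs(o,alpha=1.6,beta=10)
th=np.linspace(0,6.28,40);q=np.array([(proj(w,(h[0]+7*np.cos(t),h[1]+7*np.sin(t),50))-[230,125]+.5)*5 for t in th]).astype(int);cv2.polylines(o,[q],True,(0,0,255),1)
cv2.imwrite("pics/w10c.png",o)
E
```

```text
tip [624.28942088 108.05024929  81.55770275] rel [  0.55479918   2.49060578 -66.25965032] tool 2.551650234000095 0.000597189086708937
collar [623.86884522 106.54197823 129.4210844 ] rel [  0.13422352   0.98233472 -18.39626867] tool 0.9880369824641604 -0.08234301856209236
grasp-> hole other cams tool -4.905145210675905 -46.171465279945565
(np.int64(32), np.float64(579.0), np.float64(114.0))
hole wrist [578.55320686 113.08393996   7.69949361] [269.06019957 148.46474082] tool -2.4686933222615512 -45.73708383138115
```

View pics/w10c.png

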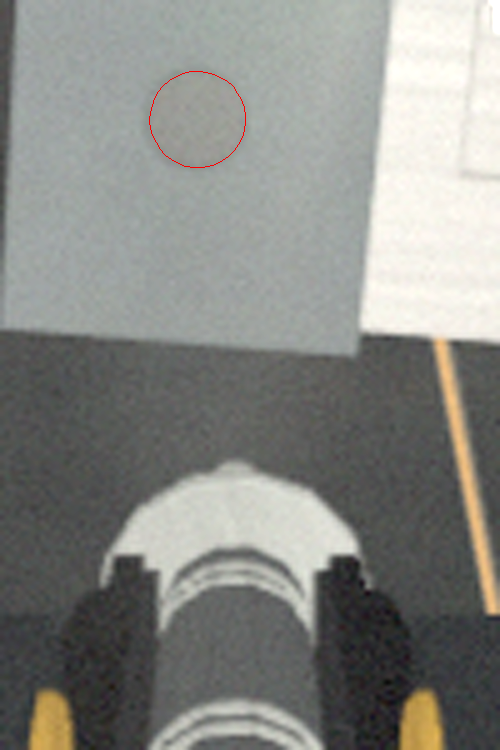

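```bash
python3 - <<'E'
from h import *
import pickle
w,st=pickle.load(open("w.pkl","rb"))
e=st["eef_pos"];y=np.radians(st["ee_rot"][2]);ex=np.array([np.cos(y),np.sin(y)]);ey=np.array([np.sin(y),-np.cos(y)])
for z in (81.5,84):
    P=onz(w,276.7,217.2,z)[:2]-e[:2];print("tip wrist",P@ex,P@ey+3.5)
for d in ((-7.45,-46.2),(-5,-45.7),(-6,-46)): print(d,d[0]*ex+d[1]*ey)
# scene/side fresh hole reference using tower corners? re-triangulate hole from scene+side
E
```

```text
tip wrist 2.551388071349551 1.1809591577074774
tip wrist 2.5106882919189175 0.4777941213275123
(-7.45, -46.2) [-46.7152155    2.76245194]
(-5, -45.7) [-45.69501394   5.04536428]
(-6, -46) [-46.20505128   4.13439671]
```

play_rows:
  rows: [-0.025,0.0025,0,0,0,-0.02,0.0025,-0.008,0,0,0,0,-0.01,0,0,0,0,0,0,0,0,0,0,0,0]

```text
t: 13.4
eef_pos: [578.5, 114.7, 130.3]
ee_rot: [178.9, -1.1, 77.8]
contact_force: [0.1, 0.4, -0.3]
width: 14.9
```

play_rows:
  rows: [-0.0015,-0.0042,-0.006,0,0,0,0,0,0,0,0,0,0,0,0]

```text
t: 13.78
eef_pos: [578.1, 110.0, 124.3]
ee_rot: [178.8, -1.1, 77.8]
contact_force: [-0.5, -0.4, -0.3]
width: 15.4
```

```bash
cat > hole.py <<'E'
from h import *
import sys
st=status.observe();print(st["t"],st["eef_pos"],st["ee_rot"],st["contact_force"])
s=cam("side");crop(s,245,190,325,290,7,f"pics/s{sys.argv[1]}.png")
s=cam("scene");crop(s,265,170,355,270,7,f"pics/c{sys.argv[1]}.png")
w=cam("wrist");crop(w,200,100,360,270,4,f"pics/w{sys.argv[1]}.png")
E
python3 hole.py 11
```

```text
13.775 [578.07544827 110.00502761 124.32658818] [178.83023476  -1.06847019  77.800022  ] [-0.5318958  -0.35921313 -0.31566137]
```

View pics/s11.png

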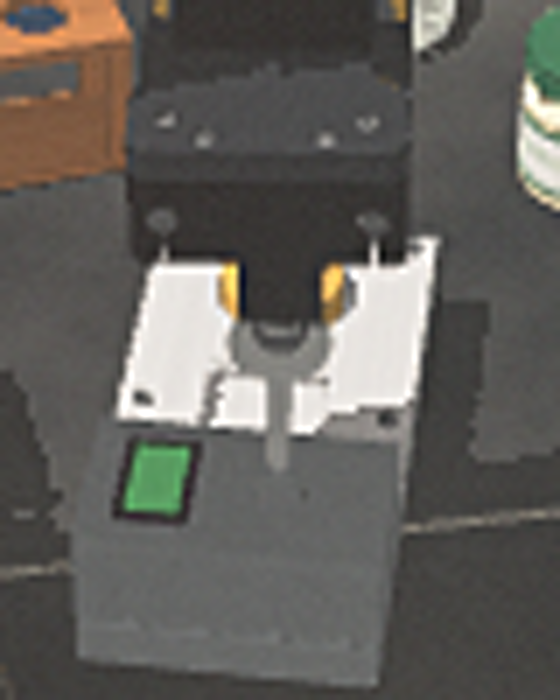

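View pics/c11.png

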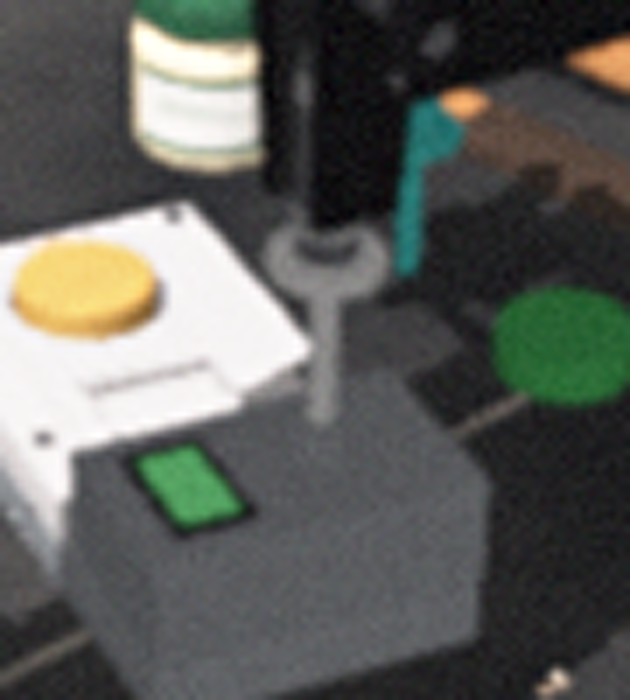

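View pics/w11.png

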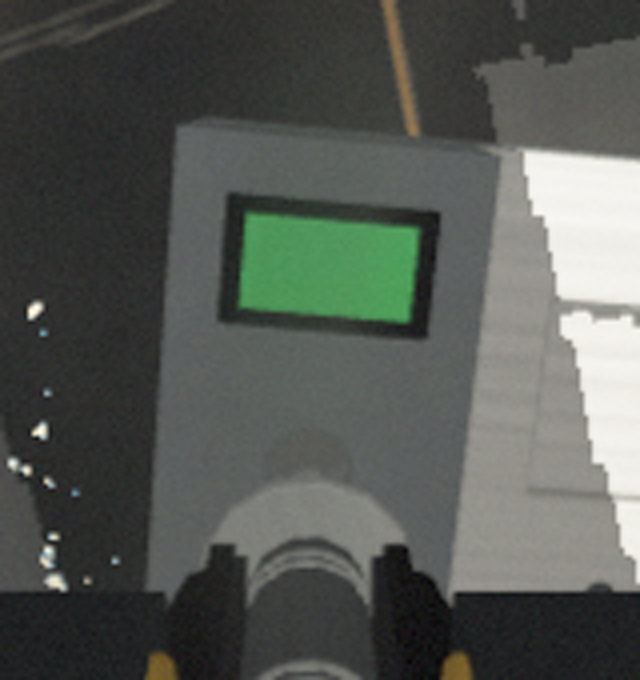

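In scene and side, the pin tip sits right above the hole's known pixels: scene tip (311,230) over hole (311,235), side tip (284.7,257) over hole (284.8,260). This comparison in the same image doesn't depend on calibration. Descending in steps and watching the force.

play_rows:
  rows: [0.0008,0,-0.007,0,0,0,0,-0.007,0,0,0,0,0,0,0]

```text
t: 14.3
eef_pos: [578.6, 110.2, 109.1]
ee_rot: [178.9, -1.1, 77.8]
contact_force: [0.1, -0.5, -1.1]
width: 15.4
```

```bash
python3 hole.py 12
```

```text
14.3 [578.56931637 110.15126214 109.1424861 ] [178.85332903  -1.06273838  77.81772422] [ 0.11889933 -0.50927576 -1.07907667]
```

View pics/s12.png

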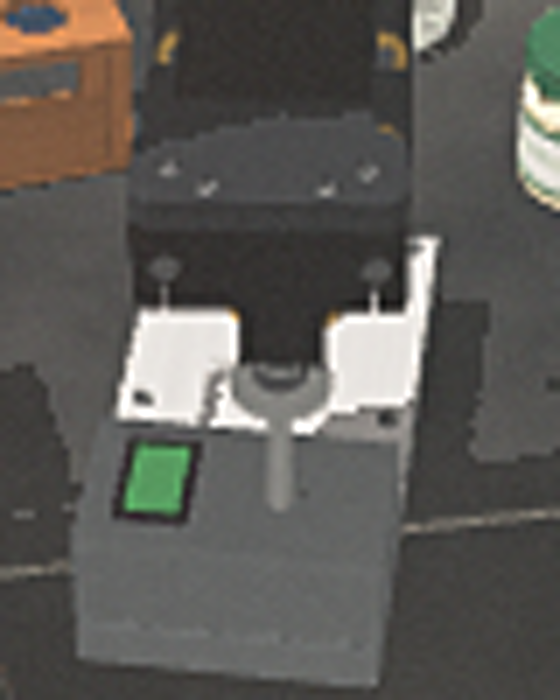

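View pics/c12.png

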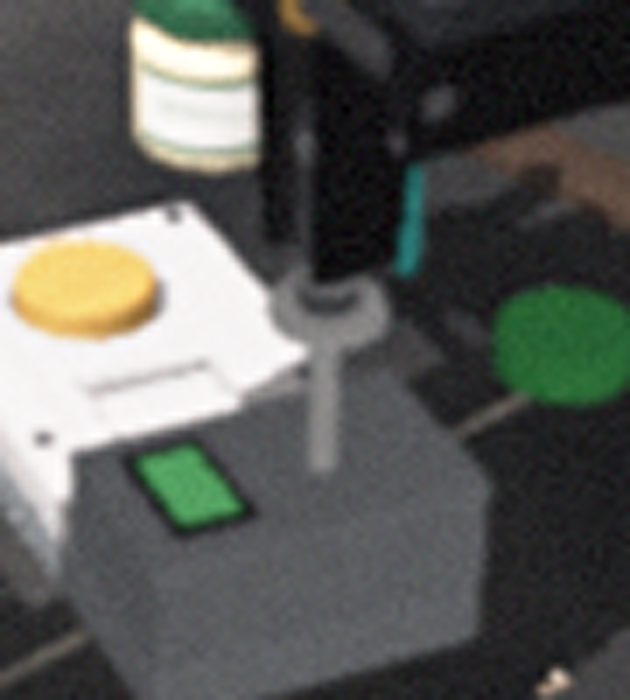

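play_rows:
  rows: [0,0,-0.007,0,0,0,0,-0.006,0,0,0,0,0,0,0]

```text
t: 14.82
eef_pos: [579.3, 110.2, 96.6]
ee_rot: [178.7, -1.1, 77.8]
contact_force: [0.4, -0.1, -0.9]
width: 15.6
```

play_rows:
  rows: [-0.0006,0,-0.005,0,0,0,0,-0.003,0,0,0,0,0,0,0]

```text
t: 15.2
eef_pos: [578.9, 110.2, 88.3]
ee_rot: [178.7, -1.1, 77.8]
contact_force: [-1.3, -0.5, 0.8]
width: 15.7
```

```bash
python3 hole.py 13
```

```text
15.2 [578.86760186 110.2385232   88.33863804] [178.71923828  -1.10041763  77.82220574] [-1.29761901 -0.45780072  0.79515415]
```

View pics/s13.png

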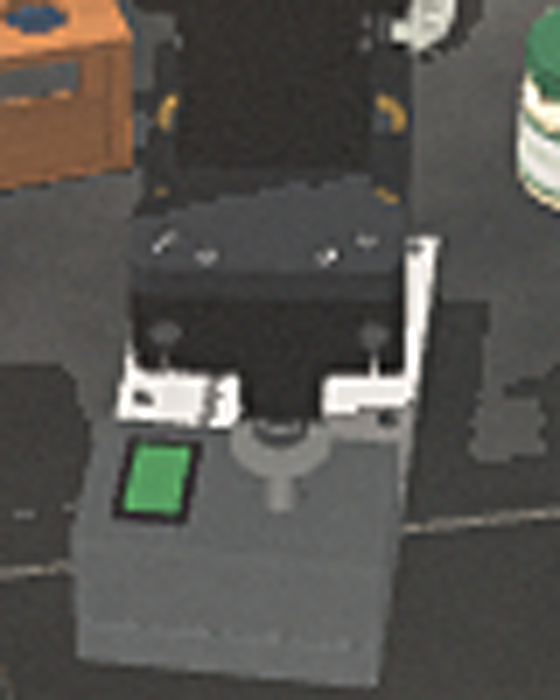

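View pics/c13.png

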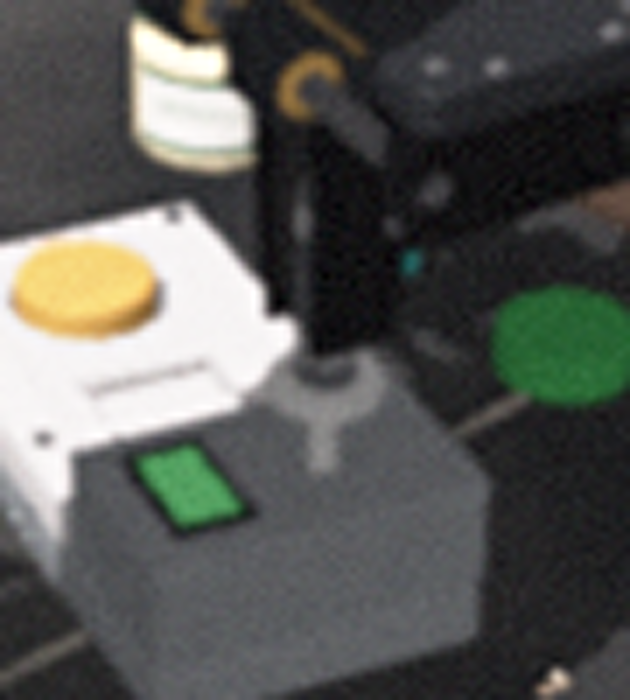

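The pin is through the hole: its visible end stayed at the rim while the collar kept descending. Pressing now.

play_rows:
  rows: [0,0,-0.002,0,0,0,0,-0.001,0,0,0,0,-0.001,0,0]

```text
t: 15.72
eef_pos: [579.2, 110.2, 85.4]
ee_rot: [178.7, -1.1, 77.8]
contact_force: [-2.1, 0.9, 2.7]
width: 15.3
```

play_rows:
  rows: [0,0,-0.002,0,0,0,0,-0.002,0,0]

```text
t: 15.98
eef_pos: [579.5, 110.3, 82.2]
ee_rot: [178.7, -1.1, 77.8]
contact_force: [-4.7, -0.4, 10.1]
width: 15.3
```

play_rows:
  rows: [-0.0008,0,-0.0005,0,0]

```text
t: 16.1
eef_pos: [579.2, 110.3, 82.5]
ee_rot: [178.6, -1.1, 77.8]
contact_force: [-2.4, -0.6, 5.3]
width: 15.4
```

```bash
python3 w.py pics/w14.png|head -1; python3 hole.py 14; python3 hole.py 15;python3 - <<'E'
from h import *
for i in range(4):
    cam("side"); s=status.observe(); print(s["t"],s["eef_pos"],s["contact_force"],s["width"],s["dq"].round(2))
E
```

```text
t 16.15 [579.13001587 110.32548503  82.45992297] [178.60100088  -1.12855962  77.8350111 ] [-2.56258805 -0.2906131   5.34849926] 15.447101759292494
16.15 [579.13001587 110.32548503  82.45992297] [178.60100088  -1.12855962  77.8350111 ] [-2.56258805 -0.2906131   5.34849926]
16.3 [579.16926879 110.30535433  82.472524  ] [178.60065546  -1.12882489  77.83262286] [-1.93601726  0.24734109  6.16982081]
16.5 [579.15983331 110.29362788  82.44368958] [-1.81259805 -0.37942787  5.38389188] 15.43270889020249 [ 0.05  0.12 -0.09  0.04 -0.02  0.02]
16.55 [579.16650612 110.29080042  82.45690212] [-1.42400747 -1.11561707  5.81832605] 15.68840278603733 [ 0.01 -0.01 -0.08  0.07  0.09 -0.02]
16.6 [579.15061954 110.31357602  82.4493206 ] [-1.93602662  0.52726333  5.39253956] 14.966833156878845 [ 0.07  0.03 -0.09  0.05 -0.04  0.08]
16.65 [579.17324372 110.29650449  82.46725696] [-1.68936575 -0.67669768  5.36767793] 15.79722983060548 [-0.04  0.06  0.07  0.08 -0.02  0.07]
```

play_rows:
  rows: [-0.0003,0,-0.0012,0,0]

```text
t: 16.77
eef_pos: [579.3, 110.3, 82.3]
ee_rot: [178.6, -1.1, 77.8]
contact_force: [-3.5, -0.6, 8.5]
width: 15.3
```

```bash
python3 hole.py 16; python3 - <<'E'
from h import *
for i in range(3):
    c=cam("scene"); s=status.observe(); print(s["t"],s["eef_pos"],s["contact_force"],s["width"])
print([round(float(deep(c,u,v)[2]),1) for v in (207,210,213) for u in (272,275,278,281)])
E
```

```text
16.775 [579.33507764 110.29512838  82.32335072] [178.55691353  -1.13352299  77.83741675] [-3.49404791 -0.58654801  8.51689243]
16.975 [579.30985147 110.28663887  82.36315312] [-1.77621626  0.09279263  7.17033985] 15.17949884025565
17.025 [579.29351888 110.28268789  82.32004222] [-3.11878391 -0.42816507  6.73188672] 15.755316349955292
17.075 [579.33518103 110.27970418  82.37939784] [-3.07903403 -0.39443234  7.29020992] 15.270676049947863
[37.7, 38.1, 37.0, 37.1, 38.4, 38.0, 39.1, 37.6, 37.5, 36.7, 38.0, 37.7]
```

View pics/c16.png

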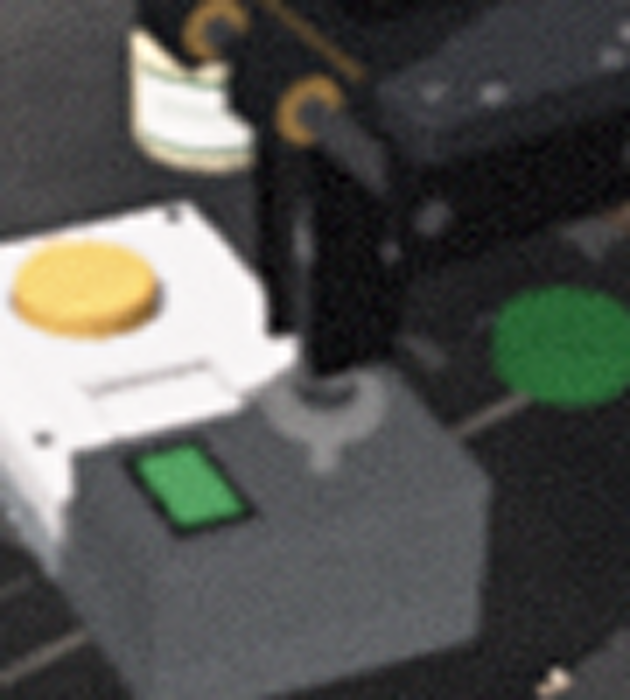

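View pics/s16.png

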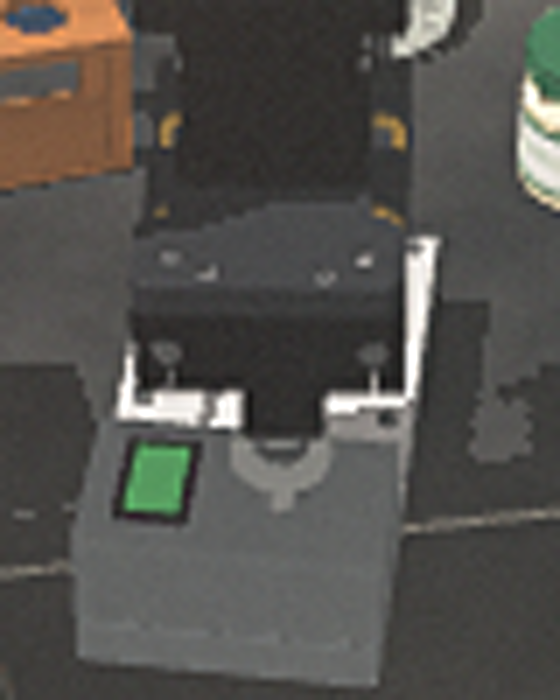

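The views show the disc still home (top about 38 mm) and the stylus in the hole. TCP travel from first contact was about 6 mm and the push is a steady 7 N, so the button is at its stop. Handing in.

```bash
python3 - <<'E'
from plant import job,status
print(job.hand_in()); s=status.observe(); print(s["t"],s["eef_pos"],s["contact_force"],s["width"])
E
```

```text
the job is handed in; nothing more can be done
None
the job is handed in; nothing more can be done
```

I placed the brass disc in the round nest and let go of it. I then took the slim stylus from the rack, put its pin through the tower hole and held the button down. I handed in at about 17 s with the stylus still gripped; the hand-in gave no verdict.

**Disc:** Its top measured about 38 mm (expected 38) and flat, first from the wrist camera and again just before handing in. It sits inside the nest's rim.

**Button:** The tip went down about 6 mm after first contact. The upward reaction settled at about 7 N, more than the 4.5 N needed at the stop. The grip width was about 15.3 mm. I did not read the button joint directly, so full travel is inferred from the depth and the force.

**Checks that disagreed:**
- The wrist camera and the two fixed cameras differed by 1–2.5 mm on the hole and nest positions. I relied on comparing the part and its target within the same view.
- My first plane fit of the disc showed a false tilt from stray edge points; the depth grid did not.
- The tool ended tilted by about 1.8°, with a sideways force of about 2–3 N on the pin.

I avoided the square, punch, jar, dish and both look-alikes, and did not measure them again at the end.

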